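Set up the phone bench: swing out the hook, hang the cases, nest the phones

TASK

Set up the repair bench for the next batch: first swing the folded red hook fully out from its board, then hang every phone case on it by the window of its hanger, leaving each hanging upright, and lay every phone flat and fully home in the mould recess that matches its outline (the lining has the colour of the phone's frame), cases and phones in any order. When all of them are in place, and not before, push the green vacuum lever all the way over to on. Leave the blue blower and the round aluminium stand where they are.

Things in the scene. Friction and masses are not known exactly. Their poses are not given: they have to be found in the camera images.
- hook (a joint): Red swing hook on a black upright board (240 mm wide, 255 high). Turns about a vertical pin 45 mm before the board's face. 0 = folded, parallel to the board, with 41 mm free behind the bar; 1.571 = stop, straight out from the board, towards the robot's side. Starts at 0 to 0.2. Friction about 0.1 N m; stays where left.
- hook_bar (a point): On the hook's hinge axis, level with the bar's TOP face (238 mm above the table). The frame turns with the hook: the bar runs along its -y for 145 mm, x across, z up. As the joint grows the bar turns clockwise from above. Bar 8 mm wide, 10 high; last 8 mm turned up 14 mm above the top face. Board's top edge 17 mm above the bar's top; the bracket lies below the bar.
- vac (a joint): Vacuum lever of the moulds: steel stem with a green 26 mm ball on a black block 70 x 50 x 25 mm. 0 = off, leaning 0.5 rad to its block's -x side; 1.0 = on, stop, leaning 0.5 rad to +x. Starts at 0 to 0.1. Stays where left; 1 to 2 N at the ball moves it.
- vac_tip (a point): Centre of the lever's green ball, 80 mm from the pivot, which is 22 mm above the table (ball 92 mm above the table at either end, 102 midway; 77 mm travel). The frame turns with the lever about its own y axis, which is level and is the pivot direction, within 0.15 rad of world y.
- caseA_tab (a point): Orange phone case on a stiff white hanger; may be absent. Point: centre of the hanger's solid tab, 62 mm wide (y), 40 high (z up), 8 thick (x), 190 mm above the case's bottom. Right under the tab is the open window, 44 wide, 40 high; below it the case, 68 wide, 130 high, 10 thick. 50 to 100 g. Stands in a rack slot 8 mm above the table; slot walls up to 53 mm, slots 60 mm apart.
- caseB_tab (a point): Green phone case on a stiff white hanger; may be absent. Point: centre of the hanger's solid tab, 62 mm wide (y), 40 high (z up), 8 thick (x), 190 mm above the case's bottom. Right under the tab is the open window, 44 wide, 40 high; below it the case, 68 wide, 130 high, 10 thick. 50 to 100 g. Stands in a rack slot 8 mm above the table; slot walls up to 53 mm, slots 60 mm apart.
- caseC_tab (a point): Red phone case on a stiff white hanger; may be absent. Point: centre of the hanger's solid tab, 62 mm wide (y), 40 high (z up), 8 thick (x), 190 mm above the case's bottom. Right under the tab is the open window, 44 wide, 40 high; below it the case, 68 wide, 130 high, 10 thick. 50 to 100 g. Stands in a rack slot 8 mm above the table; slot walls up to 53 mm, slots 60 mm apart.
- phoneS_mid (a point): Centre (half-way up) of the small yellow-framed phone, dark screen up; may be absent: 100 mm long (x), 50 wide (y), 12 thick, 110 to 210 g. Lies flat on the table; either way round will do.
- nestS (a point): Centre of the floor of the small yellow-framed phone's recess, in a fixed dark steel mould 150 x 96 x 12 mm. Floor lined yellow, 5 mm above the table; recess 104 x 54 mm (long along x, z up), 7 deep. Both long walls are cut away to the floor for 60 mm at mid-length, so fingers holding the phone across its width at the middle have room.
- phoneM_mid (a point): Centre (half-way up) of the medium white-framed phone, dark screen up; may be absent: 112 mm long (x), 56 wide (y), 12 thick, 110 to 210 g. Lies flat on the table; either way round will do.
- nestM (a point): Centre of the floor of the medium white-framed phone's recess, in a fixed dark steel mould 150 x 96 x 12 mm. Floor lined white, 5 mm above the table; recess 116 x 60 mm (long along x, z up), 7 deep. Both long walls are cut away to the floor for 60 mm at mid-length, so fingers holding the phone across its width at the middle have room.
- phoneL_mid (a point): Centre (half-way up) of the large red-framed phone, dark screen up; may be absent: 124 mm long (x), 62 wide (y), 12 thick, 110 to 210 g. Lies flat on the table; either way round will do.
- nestL (a point): Centre of the floor of the large red-framed phone's recess, in a fixed dark steel mould 150 x 96 x 12 mm. Floor lined red, 5 mm above the table; recess 128 x 66 mm (long along x, z up), 7 deep. Both long walls are cut away to the floor for 60 mm at mid-length, so fingers holding the phone across its width at the middle have room.
- blower: Blue rubber blower, standing, 54 mm diameter, 90 mm high; origin on its underside. Not part of the job: leave it where it is.
- reball_stand: Round aluminium stand, 72 mm diameter, 30 mm high; origin on its underside. Not part of the job: leave it where it is.
There are look-alikes about, which are no part of the job. What is shaped like the part that bears caseC_tab but turquoise is not meant.

How it is judged:
By the outcome, as a careful person would: the job done as asked, in the order asked, and still so for the second after the job is handed in, with the robot touching nothing.
Of caseA, caseB, caseC only 2 to 3 are there at a start; the rules pass over those that are not, and their reading is None.
Of phoneS, phoneM, phoneL only 2 to 3 are there at a start; the rules pass over those that are not, and their reading is None.
At some moment in a run one of phoneS, phoneM, phoneL may be knocked a few centimetres aside while the robot is not near it.
It also fails if it takes over 210 s, if anything falls off the work surface, if the arm or the gripper's body presses on something with over 40 N, if the wrist force passes 120 N, or if a joint passes its speed limit or range.

ROBOT

A 7-joint arm with a two-finger parallel gripper is mounted at the origin on the work surface. World frame = base frame: x ahead of the robot, y to its left, z up, the work surface at z = 0. Lengths are in m, angles in rad, forces in N, time in s.
With the tool pointing down it reaches from about 0.425 to 0.925 m from the base axis. Payload 6.8 kg.
Tool frame: the origin (TCP) lies midway between the tips of the shut fingers; the grasp point (between the pads) lies 19 mm behind it; z points along the fingers, y is the line along which they close (so a half turn about z gives the same grasp; the last joint's range is limited). The gripper opens to 85 mm and grips with 20 to 120 N. Pads are 22 mm wide; open, the fingers measure 114 mm over their backs; the gripper's body (76 mm by 85 mm) begins 54 mm behind the grasp point. The pads swing forward as they close: fully open they stand 13 mm farther back than shut.
Start: joints at [-1.287, 0.477, 0.022, 1.555, -0.011, 1.109, -0.083], TCP at [0.258, 0.624, 0.231] pointing down, gripper open.
Joint ranges: [-2.96, 2.96], [-0.34, 2.1], [-1.41, 1.46], [0.24, 2.44], [-1.37, 4.51], [0.17, 1.92], [-2.96, 2.96]. Speed limits (rad/s): [2.39, 2.39, 3.14, 3.14, 3.14, 3.14, 3.14].

INTERFACE

Orientations are given as a unit quaternion [w, x, y, z].
In Python, from station import bot gives the robot as it stands.
- The arm moves only by the tool jog_arm, never from a script. Its argument "rows" is a list of rows, each an object of numbers: "fingers": the finger opening in mm, from 0 to 85.4; "x", "y", "z": the shift along the tool's x, y, z in mm; "ax", "ay", "az": the turn, a rotation vector about the tool's x, y, z in degrees. A call has exactly 8 rows; each row shifts and turns the commanded pose from where the row before left it, along the tool's axes as they then stand; what a row does not reach is not made up. A row lasts 1/10 s, in which the tool goes at most 50 mm and 8.59 degrees, less where a joint would pass 70% of its speed; a pose out of reach is approached as far as the arm can. A call with a gripper value outside its range is refused whole. The fingers move at their own pace and stop on an object; "force" is the grip in N (left out, the last holds). Time passes only in rows, so rows that do not move let the fingers close, or fill a call up. It gives the time, the measured TCP pose, the force, the opening and the grip force at its end, in the units of the state.
- bot.get_obs(): the state, without advancing time (a new reading comes with each control period).
- bot.read_camera(name): name is "scene" or "top" or "wrist"; returns a dict with "pixels" (400x640x3 uint8, red, green, blue), "vertical_fov" (degrees; the focal length in pixels is half the picture's height over the tangent of half this angle, whatever the lens; pixels are square), "cx", "cy" (the principal point, pixels), "world_from_camera" (4x4, takes a point from camera to world coordinates). Camera axes: x right, y down, z forward; pixel columns grow to the right and rows downward; lengths in m; the calibration is good to about 2 mm. The wrist camera is an equidistant fisheye: a pixel r from the principal point sees the ray r / f radians off the axis. A picture is of the moment at which its call begins. There is no depth.
- bot.hand_in(): hands the job in; it is judged then, once.
The state is a dict: "t": time; "q": joint angles; "joint_vel": joint speeds; "joint_torque": joint torques, N m; "eef_pos": TCP position; "tool_rot": TCP orientation; "contact_force": force on the tool from outside, world axes, zero at the start; "torque": the same for the moment, N m; "gripper_width": opening from 0.0 (shut) to 1.0 (fully open); "grasp_force": force on a finger pad.
Only numpy, scipy, OpenCV 4.12 (cv2) and the standard library are available. Lean on these libraries where they do the work, as an engineer would, in place of code of your own. Each camera call takes 0.05 s, during which the arm holds its last target. There are 200 camera calls.

## Working session

There is one attempt and no reset: what is moved stays moved. The work goes in short steps, Python scripts to look and compute and a tool call to move; the robot and the scene stay as the last step left them, time stands still between calls to the robot, and variables do not carry over. Pictures are saved under pics/ and viewed, at most 14 in all, crops included, and the job is handed in when it is done.

Besides the shell and the picture viewer there is one more tool, called after "Call:" as name([rows], argument=value, ...), one row to a line, values as JSON. jog_arm: Moves the arm, as the interface text tells. Its arguments: {"type":"object","properties":{"rows":{"type":"array","items":{"type":"object","properties":{"fingers":{"type":"number"},"x":{"type":"number"},"y":{"type":"number"},"z":{"type":"number"},"ax":{"type":"number"},"ay":{"type":"number"},"az":{"type":"number"}}}},"force":{"type":"number"}},"required":["rows"]}

```bash
ls; mkdir -p pics
cat > h.py <<'E'
from station import bot
import numpy as np, cv2
from scipy.spatial.transform import Rotation as R
def snap(n,f):
    c=bot.read_camera(n); cv2.imwrite('pics/'+f,c['pixels'][:,:,::-1]); np.save('pics/'+f[:-4]+'.npy',c,allow_pickle=True); return c
def load(f): return np.load('pics/'+f+'.npy',allow_pickle=True).item()
def foc(c): return 200/np.tan(np.radians(c['vertical_fov'])/2)
def ray(c,u,v,fish=False):
    f=foc(c); a=np.array([u-c['cx'],v-c['cy']])/f
    if fish:
        r=np.hypot(*a); d=np.array([*(a/r*np.sin(r)),np.cos(r)]) if r>0 else np.array([0,0,1.])
    else: d=np.array([*a,1])
    T=np.array(c['world_from_camera']); return T[:3,3],T[:3,:3]@d
def onz(c,u,v,z,fish=False):
    o,d=ray(c,u,v,fish); return o+d*(z-o[2])/d[2]
def proj(c,p,fish=False):
    T=np.linalg.inv(np.array(c['world_from_camera'])); q=T[:3,:3]@np.array(p)+T[:3,3]; f=foc(c)
    if fish:
        r=np.arctan2(np.hypot(q[0],q[1]),q[2]); k=f*r/np.hypot(q[0],q[1]); return np.array([q[0]*k+c['cx'],q[1]*k+c['cy']])
    return np.array([q[0]/q[2]*f+c['cx'],q[1]/q[2]*f+c['cy']])
E
python3 - <<'E'
from h import *
for n in ['scene','top','wrist']:
    c=snap(n,n+'0.png'); print(n,c['vertical_fov'],c['cx'],c['cy'],np.round(c['world_from_camera'],3).tolist())
a=[cv2.imread('pics/%s0.png'%n) for n in ['scene','top']]
cv2.imwrite('pics/a0.png',cv2.resize(np.vstack([a[0]]),(800,500)));cv2.imwrite('pics/a1.png',cv2.resize(a[1],(800,500)))
o=bot.get_obs();print(o)
E
```

```text
pics
scene 53.56272246050495 318.86027041823286 201.06084855763743 [[-0.282, 0.526, -0.802, 1.275], [0.959, 0.173, -0.224, 0.192], [0.021, -0.833, -0.553, 0.688], [0.0, 0.0, 0.0, 1.0]]
top 45.82456436411918 314.1135181891375 200.8268038258166 [[0.004, -0.982, 0.188, 0.268], [-1.0, -0.003, 0.004, -0.038], [-0.003, -0.188, -0.982, 1.36], [0.0, 0.0, 0.0, 1.0]]
wrist 65.70646984690485 319.1748146221939 202.14218526602878 [[0.381, 0.893, 0.238, 0.196], [0.924, -0.368, -0.101, 0.649], [-0.002, 0.259, -0.966, 0.375], [0.0, 0.0, 0.0, 1.0]]
{'t': 0.15, 'q': array([-1.28713547,  0.47760864,  0.02233895,  1.55618583, -0.01149738,
        1.10928262, -0.08309928]), 'joint_vel': array([ 9.48684805e-04, -3.83193328e-06,  1.84237502e-03, -1.99575519e-03,
        1.23159284e-03, -5.54447600e-04,  4.58343618e-04]), 'joint_torque': array([ 2.72139376e-03, -5.96914959e+01,  1.61021031e+00, -2.81489092e+01,
        1.26761294e-02,  6.50269620e-03, -1.27346743e-05]), 'eef_pos': array([0.25756024, 0.62345951, 0.23056623]), 'tool_rot': array([-8.62211000e-05,  1.94616954e-01,  9.80879086e-01, -6.72706044e-04]), 'contact_force': array([0.22805135, 0.42822359, 0.15759081]), 'torque': array([-0.00319799, -0.07135719, -0.03346697]), 'grasp_force': 0.0, 'gripper_width': 0.9985606751581301}
```

View pics/a0.png

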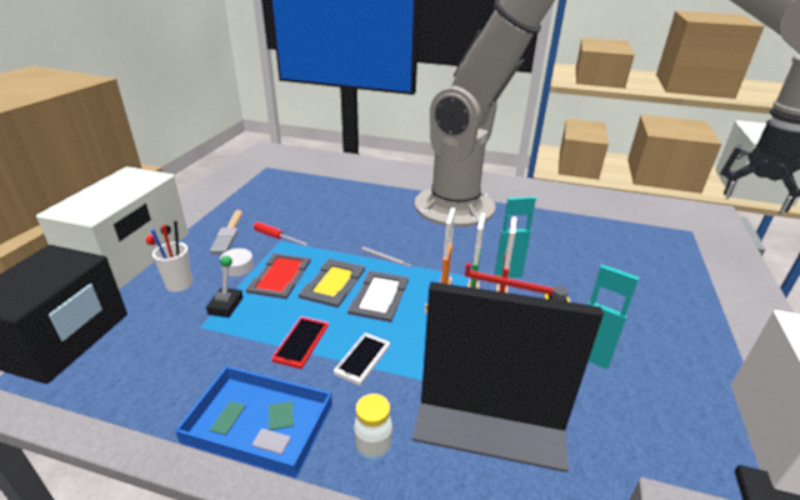

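View pics/a1.png

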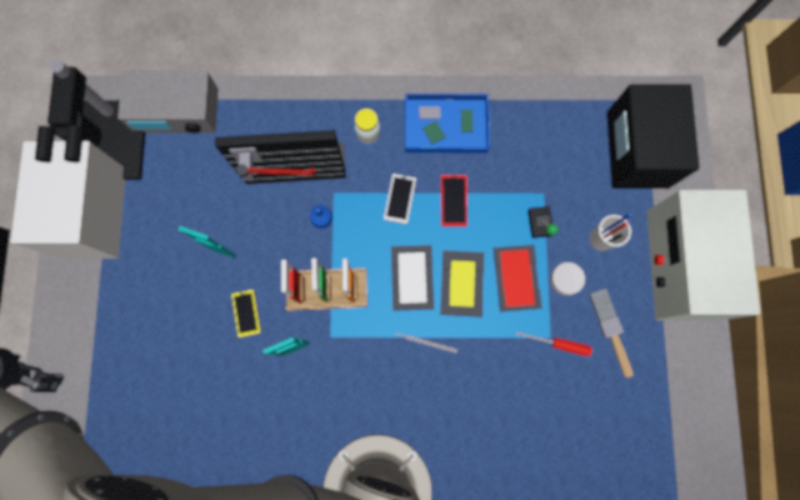

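The scene view hides the rack behind the board, but the top view (800-px scale) shows everything.
- **Hook:** red bar from (245,165) to (313,173).
- **Rack, white tabs:** red case (284,275), green (315,274), orange (345,274). The turquoise look-alikes are at (207,241) and (286,346).
- **Phones:** yellow (245,313), white (400,198), red (454,200).
- **Nests:** white (412,278), yellow (463,284), red (517,279).
- **Lever ball:** (552,230).
- **Obstacles:** blower (320,215), stand (568,278).

Other red objects that could be mistaken for the hook are the screwdriver (572,347), the red case and the red lining.

```bash
cat > m0.py <<'E'
from h import *
c=load('top0'); im=c['pixels'].astype(int); hsv=cv2.cvtColor(c['pixels'],cv2.COLOR_RGB2HSV)
H,S,V=[hsv[:,:,i].astype(int) for i in range(3)]
red=((H<8)|(H>172))&(S>150)&(V>90); yel=(H>22)&(H<34)&(S>120)&(V>110); whi=(S<50)&(V>150)
def rect(mask,roi,z,name):
    x0,y0,x1,y1=[int(k/1.25) for k in roi]; m=np.zeros(mask.shape,np.uint8); m[y0:y1,x0:x1]=mask[y0:y1,x0:x1]
    p=np.argwhere(m)[:,::-1].astype(np.float32)
    if len(p)<4: print(name,'none'); return
    w=np.array([onz(c,u,v,z)[:2] for u,v in p],np.float32)*1000
    (cx,cy),(a,b),an=cv2.minAreaRect(w)
    if a<b: a,b=b,a; an+=90
    print(name,len(p),'centre',round(cx,1),round(cy,1),'size',round(a),round(b),'long axis deg',round(an%180,1))
rect(red,(240,155,330,190),.238,'bar')
for n,r in dict(caseC=(275,252,292,300),caseB=(308,252,322,300),caseA=(339,252,352,300)).items(): rect(whi,r,.218,n)
rect(yel,(225,285,268,342),.012,'phoneS'); rect(whi,(380,165,420,230),.012,'phoneM'); rect(red,(435,165,475,235),.012,'phoneL')
rect(yel,(440,255,485,315),.005,'nestS'); rect(whi,(390,245,434,312),.005,'nestM'); rect(red,(492,240,542,315),.005,'nestL')
rect((H>50)&(H<80)&(S>120)&(V>60),(540,215,562,242),.092,'ball'); rect((H>105)&(H<125)&(S>180)&(V<170),(305,200,335,232),.06,'blower')
for z in (.255,): print('board top L/R edges', onz(c,217/1.25,138/1.25,z)[:2],onz(c,337/1.25,131/1.25,z)[:2])
print('hinge', onz(c,245/1.25,168/1.25,.238)[:2],'bar end',onz(c,313/1.25,172/1.25,.238)[:2])
cv2.imwrite('pics/crop1.png',cv2.resize(cv2.imread('pics/top0.png')[95:275,140:320],(720,720),interpolation=cv2.INTER_CUBIC)[:600])
E
python3 m0.py
```

```text
bar 236 centre 645.2 188.7 size 132 13 long axis deg 90.2
caseC 134 centre 437.9 179.4 size 67 12 long axis deg 2.2
caseB 142 centre 440.3 122.2 size 67 18 long axis deg 4.9
caseA 124 centre 438.3 62.3 size 67 17 long axis deg 1.0
phoneS 213 centre 382.6 300.4 size 97 48 long axis deg 12.1
phoneM 233 centre 655.1 -49.1 size 116 59 long axis deg 169.4
phoneL 196 centre 650.3 -177.5 size 116 59 long axis deg 0.2
nestS 701 centre 454.7 -193.3 size 105 55 long axis deg 178.7
nestM 912 centre 467.3 -78.1 size 120 64 long axis deg 2.0
nestL 1000 centre 467.5 -320.3 size 128 67 long axis deg 4.6
ball 64 centre 562.5 -381.9 size 23 22 long axis deg 0.2
blower 133 centre 597.4 128.4 size 47 45 long axis deg 1.3
board top L/R edges [0.70654423 0.31373762] [0.72183954 0.07681152]
hinge [0.65045997 0.25970806] bar end [0.64255237 0.12432782]
```

View pics/crop1.png

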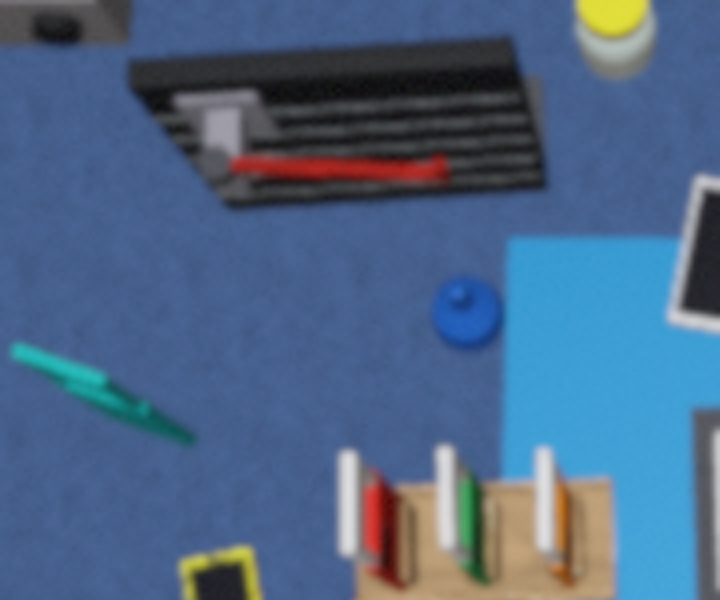

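The close crop (4x, origin at top-left px 140,95) confirms the choice. The hook pin is at crop (215,162) and the bar tip at (441,168). The white tabs belong to the red (345), green (445) and orange (545) cases. The pin works out near (0.648, 0.266), with the board turned about 0.065 rad. I'll put the shut fingers behind the bar at about (0.667, 0.151).

Call:
jog_arm([
  {"z": -50,"fingers": 0},
  {"z": -50},
  {"x": -35,"y": -17.5},
  {"x": -35,"y": -17.5},
  {"x": -35,"y": -17.5},
  {"x": -35,"y": -17.5},
  {"x": -35,"y": -17.5},
  {"x": -35,"y": -17.5},
], force=40)

```text
invalid input
```

Call:
jog_arm([
  {"x": -35,"y": -17.5},
  {"x": -35,"y": -17.5},
  {"x": -35,"y": -17.5},
  {"x": -35,"y": -17.5},
  {"x": -35,"y": -17.5},
  {"x": -35,"y": -17.5},
  {"x": -35,"y": -17.5},
  {"x": -35,"y": -17.5},
])

```text
invalid input
```

Call:
jog_arm([
  {"x": -35,"y": -17.5},
  {"x": -35,"y": -17.5},
  {"az": -7.5},
  {"az": -7.5},
  {"az": -7.5},
  {"fingers": 0},
  {"fingers": 0},
  {"fingers": 0},
])

```text
invalid input
```

Call:
jog_arm([
  {"x": 0,"y": 0,"z": -50,"ax": 0,"ay": 0,"az": 0,"fingers": 0},
  {"x": 0,"y": 0,"z": -50,"ax": 0,"ay": 0,"az": 0,"fingers": 0},
  {"x": -35,"y": -17.5,"z": 0,"ax": 0,"ay": 0,"az": 0,"fingers": 0},
  {"x": -35,"y": -17.5,"z": 0,"ax": 0,"ay": 0,"az": 0,"fingers": 0},
  {"x": -35,"y": -17.5,"z": 0,"ax": 0,"ay": 0,"az": 0,"fingers": 0},
  {"x": -35,"y": -17.5,"z": 0,"ax": 0,"ay": 0,"az": 0,"fingers": 0},
  {"x": -35,"y": -17.5,"z": 0,"ax": 0,"ay": 0,"az": 0,"fingers": 0},
  {"x": -35,"y": -17.5,"z": 0,"ax": 0,"ay": 0,"az": 0,"fingers": 0},
], force=40)

```text
t: 0.95
eef_pos: [0.4125, 0.4451, 0.3311]
tool_rot: [-0.0, 0.195, 0.981, -0.0]
contact_force: [-0.1, 0.2, 0.6]
gripper_width: -0.002
grasp_force: 0.0
```

Call:
jog_arm([
  {"x": -35,"y": -17.5,"fingers": 0},
  {"x": -35,"y": -17.5,"fingers": 0},
  {"x": -35,"y": -17.5,"fingers": 0},
  {"x": -35,"y": -17.5,"fingers": 0},
  {"x": -35,"y": -17.5,"fingers": 0},
  {"x": -35,"y": -17.5,"fingers": 0},
  {"x": -35,"y": -17.5,"fingers": 0},
  {"x": -35,"y": -17.5,"fingers": 0},
])

```text
invalid input
```

Call:
jog_arm([
  {"x": -35,"y": -17.5,"z": 0,"ax": 0,"ay": 0,"az": 0,"fingers": 0},
  {"x": -35,"y": -17.5,"z": 0,"ax": 0,"ay": 0,"az": 0,"fingers": 0},
  {"x": 0,"y": 0,"z": 0,"ax": 0,"ay": 0,"az": -7.5,"fingers": 0},
  {"x": 0,"y": 0,"z": 0,"ax": 0,"ay": 0,"az": -7.5,"fingers": 0},
  {"x": 0,"y": 0,"z": 0,"ax": 0,"ay": 0,"az": -7.5,"fingers": 0},
  {"x": 0,"y": 0,"z": 0,"ax": 0,"ay": 0,"az": 0,"fingers": 0},
  {"x": 0,"y": 0,"z": 0,"ax": 0,"ay": 0,"az": 0,"fingers": 0},
  {"x": 0,"y": 0,"z": 0,"ax": 0,"ay": 0,"az": 0,"fingers": 0},
])

```text
t: 1.75
eef_pos: [0.463, 0.3876, 0.3312]
tool_rot: [-0.0, 0.001, 1.0, -0.0]
contact_force: [-0.1, -0.2, 0.4]
gripper_width: -0.0
grasp_force: 0.0
```

Call:
jog_arm([
  {"x": -25.5,"y": -29.5,"z": 0,"ax": 0,"ay": 0,"az": 0,"fingers": 0},
  {"x": -25.5,"y": -29.5,"z": 0,"ax": 0,"ay": 0,"az": 0,"fingers": 0},
  {"x": -25.5,"y": -29.5,"z": 0,"ax": 0,"ay": 0,"az": 0,"fingers": 0},
  {"x": -25.5,"y": -29.5,"z": 0,"ax": 0,"ay": 0,"az": 0,"fingers": 0},
  {"x": -25.5,"y": -29.5,"z": 0,"ax": 0,"ay": 0,"az": 0,"fingers": 0},
  {"x": -25.5,"y": -29.5,"z": 0,"ax": 0,"ay": 0,"az": 0,"fingers": 0},
  {"x": -25.5,"y": -29.5,"z": 0,"ax": 0,"ay": 0,"az": 0,"fingers": 0},
  {"x": -25.5,"y": -29.5,"z": 0,"ax": 0,"ay": 0,"az": 0,"fingers": 0},
])

```text
t: 2.55
eef_pos: [0.6681, 0.1507, 0.3313]
tool_rot: [0.0, 0.0, 1.0, -0.0]
contact_force: [-0.5, 1.7, 0.7]
gripper_width: 0.002
grasp_force: 0.0
```

Run:
```python
from h import *
o=bot.get_obs();print(o['eef_pos'],o['q'])
c=snap('wrist','w1.png'); print(np.round(c['world_from_camera'],3).tolist())
for p in [(.648,.266,.238),(.642,.121,.238),(.503,.257,.238),(.6535,.151,.238)]: print(p,proj(c,p,True))
```

```text
[0.66811343 0.15069542 0.33131523] [-0.46149777  0.43197425  0.21824721  1.4137103  -0.09400019  1.30600962
  1.33211384]
[[-0.0, 0.966, 0.258, 0.602], [1.0, 0.0, -0.0, 0.151], [-0.0, 0.258, -0.966, 0.475], [0.0, 0.0, 0.0, 1.0]]
(0.648, 0.266, 0.238) [456.93713966 182.15843144]
(0.642, 0.121, 0.238) [280.98100717 173.26950731]
(0.503, 0.257, 0.238) [449.2205118   10.16715664]
(0.6535, 0.151, 0.238) [319.41794058 187.58439426]
```

View pics/w1.png

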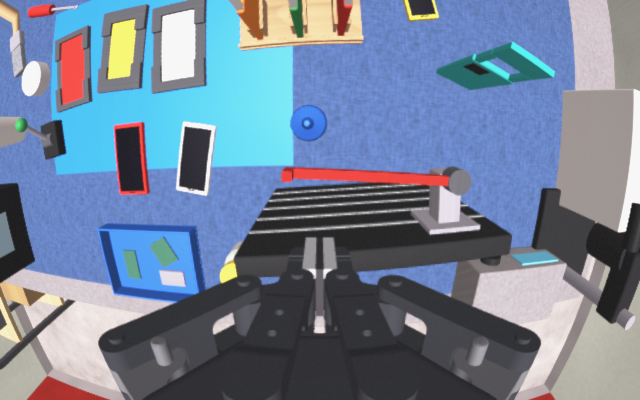

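The pin is at (458,180) and the bar tip at (286,174), both matching the estimates within 4 mm. The shut fingers at (320,255) lie over the gap between bar and board.

Call:
jog_arm([
  {"x": 0,"y": 0,"z": 26,"ax": 0,"ay": 0,"az": 0,"fingers": 0},
  {"x": 0,"y": 0,"z": 26,"ax": 0,"ay": 0,"az": 0,"fingers": 0},
  {"x": 0,"y": 0,"z": 26,"ax": 0,"ay": 0,"az": 0,"fingers": 0},
  {"x": 0,"y": 0,"z": 25,"ax": 0,"ay": 0,"az": 0,"fingers": 0},
  {"x": 0,"y": 0,"z": 0,"ax": 0,"ay": 0,"az": 0,"fingers": 0},
  {"x": 0,"y": 0,"z": 0,"ax": 0,"ay": 0,"az": 0,"fingers": 0},
  {"x": 0,"y": 0,"z": 0,"ax": 0,"ay": 0,"az": 0,"fingers": 0},
  {"x": 0,"y": 0,"z": 0,"ax": 0,"ay": 0,"az": 0,"fingers": 0},
])

```text
t: 3.4
eef_pos: [0.6682, 0.152, 0.2302]
tool_rot: [0.001, -0.0, 1.0, 0.0]
contact_force: [0.5, -0.5, 0.8]
gripper_width: -0.003
grasp_force: 0.0
```

Run:
```python
from h import *
h=np.array([.648,.266]); p0=bot.get_obs()['eef_pos'][:2]; print(bot.get_obs()['eef_pos'])
P=[p0]
for k in range(1,17):
    t=.04+(1.506-.04)*k/16; s=.022-.006*k/16
    P.append(h+.115*np.array([-np.sin(t),-np.cos(t)])+s*np.array([np.cos(t),-np.sin(t)]))
D=np.diff(P,axis=0)*1000
for d in D: print(round(-d[0],1),round(d[1],1))
```

```text
[0.66818813 0.15197837 0.23015549]
13.8 -2.8
11.1 -0.0
11.0 1.0
10.9 2.1
10.6 3.1
10.3 4.1
9.8 5.0
9.3 5.9
8.7 6.8
8.0 7.6
7.3 8.3
6.4 8.9
5.6 9.5
4.6 10.0
3.7 10.4
2.7 10.7
```

Call:
jog_arm([
  {"x": 14,"y": -3,"z": 0,"ax": 0,"ay": 0,"az": 0,"fingers": 0},
  {"x": 11,"y": 0,"z": 0,"ax": 0,"ay": 0,"az": 0,"fingers": 0},
  {"x": 11,"y": 1,"z": 0,"ax": 0,"ay": 0,"az": 0,"fingers": 0},
  {"x": 11,"y": 2,"z": 0,"ax": 0,"ay": 0,"az": 0,"fingers": 0},
  {"x": 10.5,"y": 3,"z": 0,"ax": 0,"ay": 0,"az": 0,"fingers": 0},
  {"x": 10,"y": 4,"z": 0,"ax": 0,"ay": 0,"az": 0,"fingers": 0},
  {"x": 10,"y": 5,"z": 0,"ax": 0,"ay": 0,"az": 0,"fingers": 0},
  {"x": 9,"y": 6,"z": 0,"ax": 0,"ay": 0,"az": 0,"fingers": 0},
])

```text
t: 4.2
eef_pos: [0.5799, 0.1701, 0.2283]
tool_rot: [0.0, -0.0, 1.0, -0.0]
contact_force: [1.7, -0.3, 0.2]
gripper_width: 0.0
grasp_force: 0.5
```

Call:
jog_arm([
  {"x": 9,"y": 7,"z": 0,"ax": 0,"ay": 0,"az": 0,"fingers": 0},
  {"x": 8,"y": 7.5,"z": 0,"ax": 0,"ay": 0,"az": 0,"fingers": 0},
  {"x": 7,"y": 8,"z": 0,"ax": 0,"ay": 0,"az": 0,"fingers": 0},
  {"x": 6.5,"y": 9,"z": 0,"ax": 0,"ay": 0,"az": 0,"fingers": 0},
  {"x": 5.5,"y": 9.5,"z": 0,"ax": 0,"ay": 0,"az": 0,"fingers": 0},
  {"x": 4.5,"y": 10,"z": 0,"ax": 0,"ay": 0,"az": 0,"fingers": 0},
  {"x": 3.5,"y": 10,"z": 0,"ax": 0,"ay": 0,"az": 0,"fingers": 0},
  {"x": 2.5,"y": 9,"z": 0,"ax": 0,"ay": 0,"az": 0,"fingers": 0},
])

```text
t: 5.0
eef_pos: [0.5338, 0.2406, 0.2282]
tool_rot: [-0.0, -0.001, 1.0, 0.0]
contact_force: [0.8, -1.2, 0.4]
gripper_width: -0.003
grasp_force: 0.4
```

Call:
jog_arm([
  {"x": 0,"y": 2,"z": 0,"ax": 0,"ay": 0,"az": 0,"fingers": 0},
  {"x": 0,"y": 2,"z": 0,"ax": 0,"ay": 0,"az": 0,"fingers": 0},
  {"x": 0,"y": 2,"z": 0,"ax": 0,"ay": 0,"az": 0,"fingers": 0},
  {"x": 0,"y": 0,"z": 0,"ax": 0,"ay": 0,"az": 0,"fingers": 0},
  {"x": 0,"y": 0,"z": 0,"ax": 0,"ay": 0,"az": 0,"fingers": 0},
  {"x": 0,"y": 0,"z": 0,"ax": 0,"ay": 0,"az": 0,"fingers": 0},
  {"x": 0,"y": 0,"z": 0,"ax": 0,"ay": 0,"az": 0,"fingers": 0},
  {"x": 0,"y": 0,"z": 0,"ax": 0,"ay": 0,"az": 0,"fingers": 0},
])

```text
t: 5.8
eef_pos: [0.5336, 0.2433, 0.228]
tool_rot: [-0.001, 0.001, 1.0, -0.001]
contact_force: [-4.0, -5.2, 3.6]
gripper_width: 0.001
grasp_force: 3.1
```

Call:
jog_arm([
  {"x": 0,"y": 2,"z": 0,"ax": 0,"ay": 0,"az": 0,"fingers": 0},
  {"x": 0,"y": 0,"z": 0,"ax": 0,"ay": 0,"az": 0,"fingers": 0},
  {"x": 0,"y": 2,"z": 0,"ax": 0,"ay": 0,"az": 0,"fingers": 0},
  {"x": 0,"y": 0,"z": 0,"ax": 0,"ay": 0,"az": 0,"fingers": 0},
  {"x": 0,"y": 0,"z": 0,"ax": 0,"ay": 0,"az": 0,"fingers": 0},
  {"x": 0,"y": 0,"z": 0,"ax": 0,"ay": 0,"az": 0,"fingers": 0},
  {"x": 0,"y": 0,"z": 0,"ax": 0,"ay": 0,"az": 0,"fingers": 0},
  {"x": 0,"y": 0,"z": 0,"ax": 0,"ay": 0,"az": 0,"fingers": 0},
])

```text
t: 6.6
eef_pos: [0.5336, 0.2437, 0.2279]
tool_rot: [-0.002, 0.002, 1.0, -0.004]
contact_force: [-6.1, -13.5, 6.7]
gripper_width: 0.003
grasp_force: 7.3
```

Call:
jog_arm([
  {"x": 0,"y": -20,"z": 0,"ax": 0,"ay": 0,"az": 0,"fingers": 0},
  {"x": 0,"y": -20,"z": -10,"ax": 0,"ay": 0,"az": 0,"fingers": 0},
  {"x": 0,"y": 0,"z": -40,"ax": 0,"ay": 0,"az": 0,"fingers": 20},
  {"x": 0,"y": 0,"z": -40,"ax": 0,"ay": 0,"az": 0,"fingers": 20},
  {"x": 20,"y": -15,"z": 0,"ax": 0,"ay": 0,"az": 0,"fingers": 20},
  {"x": 20,"y": -15,"z": 0,"ax": 0,"ay": 0,"az": 0,"fingers": 20},
  {"x": 0,"y": 0,"z": 0,"ax": 0,"ay": 0,"az": 0,"fingers": 20},
  {"x": 0,"y": 0,"z": 0,"ax": 0,"ay": 0,"az": 0,"fingers": 20},
])

```text
t: 7.4
eef_pos: [0.4946, 0.1791, 0.3192]
tool_rot: [0.001, 0.0, 1.0, 0.001]
contact_force: [-0.5, 0.4, 0.3]
gripper_width: 0.232
grasp_force: 0.0
```

Run:
```python
from h import *
o=bot.get_obs();print(o['eef_pos'],o['gripper_width'])
c=snap('wrist','w2.png'); t=snap('top','top2.png')
for p in [(.648,.266,.238),(.503,.257,.238),(.438,.179,.218),(.44,.122,.218),(.438,.062,.218)]: print(p,proj(c,p,True),proj(t,p))
```

```text
[0.49457513 0.17909543 0.31922914] 0.23179081744730032
(0.648, 0.266, 0.238) [405.95182542 356.32832754] [193.41700091 135.3400876 ]
(0.503, 0.257, 0.238) [417.14608465 219.64412873] [194.01664143 192.5301763 ]
(0.438, 0.179, 0.218) [318.799306   133.31462914] [226.65122121 220.40011403]
(0.44, 0.122, 0.218) [247.62905829 136.97602371] [250.02995625 219.66925308]
(0.438, 0.062, 0.218) [179.98508528 137.90412214] [274.59887352 220.56566973]
```

View pics/w2.png

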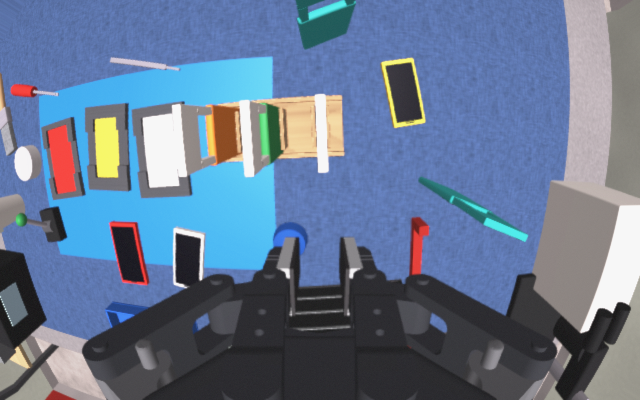

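Tab tops: red case (321,133), green (248,138), orange (181,141). The hook bar now points out, with its tip at (419,226).

Run:
```python
from h import *
c=load('w2'); t=load('top2')
for n,a,b in [('C',(318,95),(323,172)),('B',(244,100),(250,176)),('A',(177,103),(184,180))]:
    p,q=onz(c,*a,.218,True),onz(c,*b,.218,True); d=p-q; print(n,np.round((p+q)[:2]/2*1000,1),np.round(np.hypot(*d[:2])*1000,1),np.degrees(np.arctan2(d[1],d[0])))
for px in [(418,232),(416,270)]: print('bar',onz(c,*px,.238,True))
x=t['pixels']; hsv=cv2.cvtColor(x,cv2.COLOR_RGB2HSV); m=((hsv[...,0]<8)|(hsv[...,0]>172))&(hsv[...,1]>140)&(hsv[...,2]>70)
m[:,215:]=0;m[:120]=0;m[205:]=0;m[:,:180]=0
p=np.argwhere(m); print(len(p))
w=np.array([onz(t,u,v,.238)[:2] for v,u in p])*1000
print(w.min(0),w.max(0)); k=np.polyfit(w[:,0],w[:,1],1); print(k, np.polyval(k,[503,550,600,648]))
```

```text
C [438.3 180.4] 61.5 -176.26120593529245
B [441.  121.2] 62.0 -177.01042818400896
A [441.2  61.7] 66.3 -177.6045664218326
bar [0.51349646 0.25880285 0.238     ]
bar [0.54798272 0.26111902 0.238     ]
0Traceback (most recent call last):
  File "<stdin>", line 10, in <module>
    return umr_minimum(a, axis, None, out, keepdims, initial, where)
ValueError: zero-size array to reduction operation minimum which has no identity
```

Call:
jog_arm([
  {"x": 28,"y": 1,"z": 0,"ax": 0,"ay": 0,"az": 0,"fingers": 30},
  {"x": 28,"y": 0,"z": 0,"ax": 0,"ay": 0,"az": 0,"fingers": 30},
  {"x": 0,"y": 0,"z": 0,"ax": 0,"ay": 0,"az": -3,"fingers": 30},
  {"x": 0,"y": 0,"z": 35,"ax": 0,"ay": 0,"az": 0,"fingers": 30},
  {"x": 0,"y": 0,"z": 35,"ax": 0,"ay": 0,"az": 0,"fingers": 30},
  {"x": 0,"y": 0,"z": 0,"ax": 0,"ay": 0,"az": 0,"fingers": 30},
  {"x": 0,"y": 0,"z": 0,"ax": 0,"ay": 0,"az": 0,"fingers": 30},
  {"x": 0,"y": 0,"z": 0,"ax": 0,"ay": 0,"az": 0,"fingers": 30},
])

```text
t: 8.3
eef_pos: [0.4395, 0.1812, 0.2499]
tool_rot: [0.001, -0.027, 1.0, 0.001]
contact_force: [1.1, -0.2, 0.0]
gripper_width: 0.35
grasp_force: 0.0
```

Run:
```python
from h import *
o=bot.get_obs();print(o['eef_pos'],o['gripper_width'],R.from_quat(o['tool_rot'][[1,2,3,0]]).as_matrix()[:2,0])
c=snap('wrist','w3.png'); c2=load('w2')
for px in [(418,178),(527,240)]:
  for z in (0,.2): print(px,z,onz(c2,*px,z,True)[:2])
```

```text
[0.43953076 0.18124829 0.24994396] 0.3502678158987272 [-0.99858079 -0.05321106]
(418, 178) 0 [0.51328826 0.33502662]
(418, 178) 0.2 [0.47649147 0.26769858]
(527, 240) 0 [0.62786961 0.57879908]
(527, 240) 0.2 [0.54160652 0.40623121]
```

View pics/w3.png

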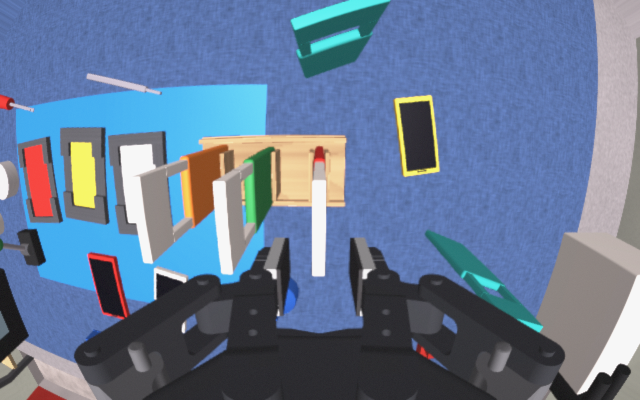

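Tab C (318,270) sits centred between the pads (280 and 362). I'll descend, grip and lift.

Call:
jog_arm([
  {"x": 0,"y": 0,"z": 32,"ax": 0,"ay": 0,"az": 0,"fingers": 30},
  {"x": 0,"y": 0,"z": 32,"ax": 0,"ay": 0,"az": 0,"fingers": 30},
  {"x": 0,"y": 0,"z": 0,"ax": 0,"ay": 0,"az": 0,"fingers": 0},
  {"x": 0,"y": 0,"z": 0,"ax": 0,"ay": 0,"az": 0,"fingers": 0},
  {"x": 0,"y": 0,"z": 0,"ax": 0,"ay": 0,"az": 0,"fingers": 0},
  {"x": 0,"y": 0,"z": 0,"ax": 0,"ay": 0,"az": 0,"fingers": 0},
  {"x": 0,"y": 0,"z": 0,"ax": 0,"ay": 0,"az": 0,"fingers": 0},
  {"x": 0,"y": 0,"z": 0,"ax": 0,"ay": 0,"az": 0,"fingers": 0},
], force=40)

```text
t: 9.15
eef_pos: [0.4387, 0.1808, 0.185]
tool_rot: [0.001, -0.027, 1.0, 0.0]
contact_force: [-0.5, -0.2, -0.2]
gripper_width: 0.087
grasp_force: 43.5
```

Call:
jog_arm([
  {"x": 0,"y": 0,"z": -20,"ax": 0,"ay": 0,"az": 0,"fingers": 0},
  {"x": 0,"y": 0,"z": -35,"ax": 0,"ay": 0,"az": 0,"fingers": 0},
  {"x": 0,"y": 0,"z": -35,"ax": 0,"ay": 0,"az": 0,"fingers": 0},
  {"x": -3,"y": 24,"z": 0,"ax": 0,"ay": 0,"az": 0,"fingers": 0},
  {"x": -3,"y": 24,"z": 0,"ax": 0,"ay": 0,"az": 0,"fingers": 0},
  {"x": -3,"y": 24,"z": 0,"ax": 0,"ay": 0,"az": 0,"fingers": 0},
  {"x": 0,"y": 0,"z": 0,"ax": 0,"ay": 0,"az": 0,"fingers": 0},
  {"x": 0,"y": 0,"z": 0,"ax": 0,"ay": 0,"az": 0,"fingers": 0},
])

```text
t: 9.95
eef_pos: [0.4435, 0.2531, 0.2743]
tool_rot: [0.0, -0.027, 1.0, -0.0]
contact_force: [0.1, -0.2, -0.7]
gripper_width: 0.086
grasp_force: 43.5
```

Call:
jog_arm([
  {"x": 0,"y": 0,"z": 0,"ax": 0,"ay": 0,"az": 8,"fingers": 0},
  {"x": 0,"y": 0,"z": 0,"ax": 0,"ay": 0,"az": 8,"fingers": 0},
  {"x": 0,"y": 0,"z": 0,"ax": 0,"ay": 0,"az": 8,"fingers": 0},
  {"x": 0,"y": 0,"z": 0,"ax": 0,"ay": 0,"az": 8,"fingers": 0},
  {"x": 0,"y": 0,"z": 0,"ax": 0,"ay": 0,"az": 8,"fingers": 0},
  {"x": 0,"y": 0,"z": 0,"ax": 0,"ay": 0,"az": 8,"fingers": 0},
  {"x": 0,"y": 0,"z": 0,"ax": 0,"ay": 0,"az": 8,"fingers": 0},
  {"x": 0,"y": 0,"z": 0,"ax": 0,"ay": 0,"az": 8,"fingers": 0},
])

```text
t: 10.75
eef_pos: [0.4437, 0.2515, 0.2744]
tool_rot: [0.0, 0.51, 0.86, -0.0]
contact_force: [-1.1, -0.3, -1.1]
gripper_width: 0.085
grasp_force: 43.4
```

Call:
jog_arm([
  {"x": 0,"y": 0,"z": 0,"ax": 0,"ay": 0,"az": 8,"fingers": 0},
  {"x": 0,"y": 0,"z": 0,"ax": 0,"ay": 0,"az": 8,"fingers": 0},
  {"x": 0,"y": 0,"z": 0,"ax": 0,"ay": 0,"az": 8,"fingers": 0},
  {"x": 0,"y": 0,"z": 0,"ax": 0,"ay": 0,"az": 2,"fingers": 0},
  {"x": 0,"y": 0,"z": 0,"ax": 0,"ay": 0,"az": 0,"fingers": 0},
  {"x": 0,"y": 0,"z": 0,"ax": 0,"ay": 0,"az": 0,"fingers": 0},
  {"x": 0,"y": 0,"z": 0,"ax": 0,"ay": 0,"az": 0,"fingers": 0},
  {"x": 0,"y": 0,"z": 0,"ax": 0,"ay": 0,"az": 0,"fingers": 0},
])

```text
t: 11.55
eef_pos: [0.4435, 0.2527, 0.2743]
tool_rot: [-0.0, 0.688, 0.726, 0.0]
contact_force: [-0.0, 0.8, -1.0]
gripper_width: 0.091
grasp_force: 43.5
```

Run:
```python
from h import *
o=bot.get_obs();print(o['eef_pos'],R.from_quat(o['tool_rot'][[1,2,3,0]]).as_matrix()[:2,:2])
c=snap('wrist','w4.png'); snap('scene','s4.png')
cv2.imwrite('pics/v4.png',np.vstack([cv2.resize(cv2.imread('pics/w4.png'),(480,300)),cv2.resize(cv2.imread('pics/s4.png')[130:330,260:580],(480,300))]))
for r in (0,.145): p=(.648-.998*r,.266-.065*r,.238); print(p,proj(c,p,True))
```

```text
[0.44346313 0.25265923 0.27432986] [[-0.05338344  0.99857409]
 [ 0.99857409  0.05338344]]
(0.648, 0.266, 0.238) [574.12184044 219.97126461]
(0.50329, 0.256575, 0.238) [414.55893054 227.05431148]
```

View pics/v4.png

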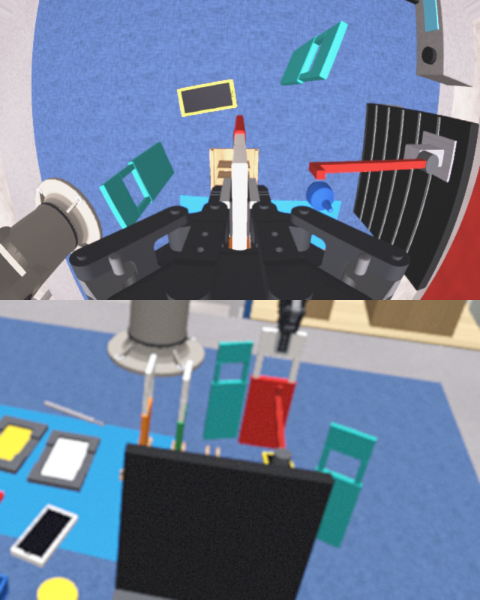

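Run:
```python
from h import *
c=load('w4'); hsv=cv2.cvtColor(c['pixels'],cv2.COLOR_RGB2HSV)
m=((hsv[...,0]<8)|(hsv[...,0]>172))&(hsv[...,1]>120)&(hsv[...,2]>60)
for u in range(410,560,12):
    v=np.flatnonzero(m[190:245,u])+190
    if len(v): 
        p=onz(c,u+.5,v.max()+1,.238,True); q=onz(c,u+.5,v.min(),.228,True)
        print(u,v.min(),v.max(),'-y top edge',np.round(p[:2]*1000,1),'line there',round(1000*(.266-.065*(.648-p[0])),1),'+y low edge',np.round(q[:2]*1000,1))
print(onz(c,573,213,.238,True))
```

```text
422 217 238 -y top edge [510.1 248.5] line there 257.0 +y low edge [511.5 260.5]
434 216 230 -y top edge [517.7 254.4] line there 257.5 +y low edge [520.2 261.6]
446 216 230 -y top edge [526.4 254.6] line there 258.1 +y low edge [529.2 262. ]
458 216 229 -y top edge [535.4 255.6] line there 258.7 +y low edge [538.6 262.4]
470 215 228 -y top edge [544.6 256.5] line there 259.3 +y low edge [548.2 263.5]
482 214 229 -y top edge [554.6 256. ] line there 259.9 +y low edge [558.2 264.6]
494 214 228 -y top edge [564.7 257. ] line there 260.6 +y low edge [568.8 265.1]
506 213 228 -y top edge [575.5 257.2] line there 261.3 +y low edge [579.8 266.3]
518 213 227 -y top edge [586.7 258.2] line there 262.0 +y low edge [591.5 266.7]
530 213 226 -y top edge [598.6 259.2] line there 262.8 +y low edge [604.  267.2]
542 213 226 -y top edge [611.5 259.4] line there 263.6 +y low edge [617.3 267.7]
554 212 225 -y top edge [625.  260.5] line there 264.5 +y low edge [631.3 269.1]
[0.64434084 0.27174816 0.238     ]
```

The bar line holds to within 1 mm: y = 0.266 − 0.065·(0.648 − x). Next I thread the window over the bar.

Call:
jog_arm([
  {"x": 0,"y": 0,"z": 6,"ax": 0,"ay": 0,"az": 0,"fingers": 0},
  {"x": 0,"y": 20,"z": 0,"ax": 0,"ay": 0,"az": 0,"fingers": 0},
  {"x": 0.5,"y": 20,"z": 0,"ax": 0,"ay": 0,"az": 0,"fingers": 0},
  {"x": 0,"y": 20,"z": 0,"ax": 0,"ay": 0,"az": 0,"fingers": 0},
  {"x": 0.5,"y": 20,"z": 0,"ax": 0,"ay": 0,"az": 0,"fingers": 0},
  {"x": 0,"y": 0,"z": 0,"ax": 0,"ay": 0,"az": 0,"fingers": 0},
  {"x": 0,"y": 0,"z": 0,"ax": 0,"ay": 0,"az": 0,"fingers": 0},
  {"x": 0,"y": 0,"z": 0,"ax": 0,"ay": 0,"az": 0,"fingers": 0},
])

```text
t: 12.45
eef_pos: [0.5223, 0.2582, 0.2679]
tool_rot: [-0.0, 0.688, 0.726, -0.0]
contact_force: [-0.8, 0.7, -0.8]
gripper_width: 0.085
grasp_force: 43.5
```

Call:
jog_arm([
  {"x": 0,"y": 20,"z": 0,"ax": 0,"ay": 0,"az": 0,"fingers": 0},
  {"x": 0.5,"y": 20,"z": 0,"ax": 0,"ay": 0,"az": 0,"fingers": 0},
  {"x": 0,"y": 20,"z": 0,"ax": 0,"ay": 0,"az": 0,"fingers": 0},
  {"x": 0.5,"y": 20,"z": 0,"ax": 0,"ay": 0,"az": 0,"fingers": 0},
  {"x": 0,"y": 0,"z": 10,"ax": 0,"ay": 0,"az": 0,"fingers": 0},
  {"x": 0,"y": 0,"z": 9,"ax": 0,"ay": 0,"az": 0,"fingers": 0},
  {"x": 0,"y": 0,"z": 0,"ax": 0,"ay": 0,"az": 0,"fingers": 0},
  {"x": 0,"y": 0,"z": 0,"ax": 0,"ay": 0,"az": 0,"fingers": 0},
])

```text
t: 13.25
eef_pos: [0.6018, 0.2636, 0.2489]
tool_rot: [-0.0, 0.688, 0.726, -0.001]
contact_force: [-0.3, -0.1, -0.5]
gripper_width: 0.085
grasp_force: 43.5
```

Call:
jog_arm([
  {"x": 0,"y": 0,"z": 1,"ax": 0,"ay": 0,"az": 0,"fingers": 0},
  {"x": 0,"y": 0,"z": 1,"ax": 0,"ay": 0,"az": 0,"fingers": 0},
  {"x": 0,"y": 0,"z": 1,"ax": 0,"ay": 0,"az": 0,"fingers": 0},
  {"x": 0,"y": 0,"z": 1,"ax": 0,"ay": 0,"az": 0,"fingers": 0},
  {"x": 0,"y": 0,"z": 0,"ax": 0,"ay": 0,"az": 0,"fingers": 0},
  {"x": 0,"y": 0,"z": 0,"ax": 0,"ay": 0,"az": 0,"fingers": 0},
  {"x": 0,"y": 0,"z": 0,"ax": 0,"ay": 0,"az": 0,"fingers": 0},
  {"x": 0,"y": 0,"z": 0,"ax": 0,"ay": 0,"az": 0,"fingers": 0},
])

```text
t: 14.05
eef_pos: [0.6031, 0.2634, 0.2453]
tool_rot: [-0.0, 0.688, 0.726, 0.0]
contact_force: [-0.2, -0.7, 0.1]
gripper_width: 0.088
grasp_force: 43.5
```

Call:
jog_arm([
  {"x": 0,"y": 0,"z": 0,"ax": 0,"ay": 0,"az": 0,"fingers": 12},
  {"x": 0,"y": 0,"z": 0,"ax": 0,"ay": 0,"az": 0,"fingers": 22},
  {"x": 0,"y": 0,"z": 0,"ax": 0,"ay": 0,"az": 0,"fingers": 22},
  {"x": 0,"y": 0,"z": -10,"ax": 0,"ay": 0,"az": 0,"fingers": 22},
  {"x": 0,"y": 0,"z": -30,"ax": 0,"ay": 0,"az": 0,"fingers": 22},
  {"x": 0,"y": 0,"z": -40,"ax": 0,"ay": 0,"az": 0,"fingers": 30},
  {"x": -26,"y": -35,"z": 0,"ax": 0,"ay": 0,"az": -8,"fingers": 30},
  {"x": -30,"y": -31,"z": 0,"ax": 0,"ay": 0,"az": -8,"fingers": 30},
])

```text
t: 14.85
eef_pos: [0.5446, 0.2017, 0.3273]
tool_rot: [0.001, 0.577, 0.817, 0.002]
contact_force: [0.3, -0.9, -0.1]
gripper_width: 0.347
grasp_force: 0.0
```

Call:
jog_arm([
  {"x": 0,"y": 0,"z": 0,"ax": 0,"ay": 0,"az": -8,"fingers": 30},
  {"x": 0,"y": 0,"z": 0,"ax": 0,"ay": 0,"az": -8,"fingers": 30},
  {"x": 0,"y": 0,"z": 0,"ax": 0,"ay": 0,"az": -8,"fingers": 30},
  {"x": 0,"y": 0,"z": 0,"ax": 0,"ay": 0,"az": -8,"fingers": 30},
  {"x": 0,"y": 0,"z": 0,"ax": 0,"ay": 0,"az": -8,"fingers": 30},
  {"x": 0,"y": 0,"z": 0,"ax": 0,"ay": 0,"az": -8,"fingers": 30},
  {"x": 0,"y": 0,"z": 0,"ax": 0,"ay": 0,"az": -8,"fingers": 30},
  {"x": 0,"y": 0,"z": 0,"ax": 0,"ay": 0,"az": -8,"fingers": 30},
])

```text
t: 15.65
eef_pos: [0.545, 0.2002, 0.3263]
tool_rot: [0.0, 0.058, 0.998, 0.0]
contact_force: [0.6, -0.1, -0.4]
gripper_width: 0.355
grasp_force: 0.0
```

```bash
cat >> h.py <<'E'
def st():
    o=bot.get_obs(); M=R.from_quat(o['tool_rot'][[1,2,3,0]]).as_matrix(); return o,M
def go(x,y,z,phi=None):
    "tool-frame shift (mm) to a world target from here; turn wanted to bring tool x to azimuth phi (deg)"
    o,M=st(); d=M.T@(np.array([x,y,z])-o['eef_pos'])*1000; a=np.degrees(np.arctan2(M[1,0],M[0,0]))
    print('t',round(o['t'],1),'at',np.round(o['eef_pos'],4),'phi',round(a,1),'shift',np.round(d,1),'az',None if phi is None else round(-((phi-a+180)%360-180),1))
E
python3 - <<'E'
from h import *
c=snap('wrist','w5.png'); s=snap('scene','s5.png')
cv2.imwrite('pics/v5.png',np.vstack([cv2.resize(cv2.imread('pics/w5.png'),(480,300)),cv2.resize(cv2.imread('pics/s5.png')[130:330,260:580],(480,300))]))
go(.441,.1212,.30,183)
E
```

```text
t 15.8 at [0.545  0.2001 0.3262] phi 173.1 shift [ 93.8 -90.8  26. ] az -9.9
```

View pics/v5.png

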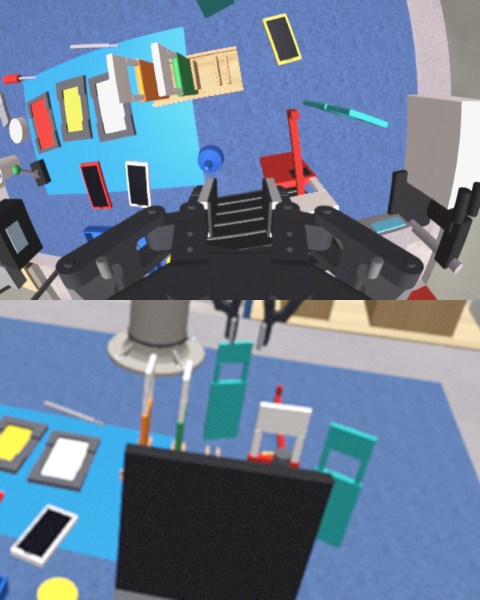

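Case C hangs on the bar, with its tab at scene crop (283,420). Next is green case B.

Call:
jog_arm([
  {"x": 31,"y": -30,"z": 0,"ax": 0,"ay": 0,"az": 0,"fingers": 30},
  {"x": 31,"y": -30,"z": 0,"ax": 0,"ay": 0,"az": 0,"fingers": 30},
  {"x": 31,"y": -30.5,"z": 0,"ax": 0,"ay": 0,"az": 0,"fingers": 30},
  {"x": 0,"y": 0,"z": 0,"ax": 0,"ay": 0,"az": -5,"fingers": 30},
  {"x": 0,"y": 0,"z": 30,"ax": 0,"ay": 0,"az": -5,"fingers": 30},
  {"x": 0,"y": 0,"z": 40,"ax": 0,"ay": 0,"az": 0,"fingers": 30},
  {"x": 0,"y": 0,"z": 0,"ax": 0,"ay": 0,"az": 0,"fingers": 30},
  {"x": 0,"y": 0,"z": 0,"ax": 0,"ay": 0,"az": 0,"fingers": 30},
])

```text
t: 16.55
eef_pos: [0.4417, 0.1216, 0.2561]
tool_rot: [-0.0, -0.025, 1.0, -0.0]
contact_force: [-0.2, 0.5, 0.1]
gripper_width: 0.35
grasp_force: 0.0
```

```bash
cat > tab.py <<'E'
from h import *
import sys
c=snap('wrist',sys.argv[1]+'.png'); hsv=cv2.cvtColor(c['pixels'],cv2.COLOR_RGB2HSV); m=((hsv[...,1]<40)&(hsv[...,2]>205)).astype(np.uint8)
m[:, :285]=0; m[:,355:]=0; m[:60]=0; m[290:]=0
n,l,s,ce=cv2.connectedComponentsWithStats(m)
for i in range(1,n):
    if s[i,4]>150:
        p=np.argwhere(l==i)[:,::-1]; w=np.array([onz(c,u+.5,v+.5,.218,True)[:2] for u,v in p],np.float32)*1000; print(s[i],cv2.minAreaRect(w), 'near end x', w[:,0].min(),w[:,0].max())
E
python3 tab.py w6; python3 -c "
from h import *
go(.441,.121,.186,183)"
```

```text
[ 312  180   14   94 1245] ((441.7950134277344, 121.52721405029297), (62.31794738769531, 7.973219871520996), 2.5601112842559814) near end x 410.5242 473.07147
t 16.6 at [0.4425 0.1219 0.2569] phi -177.1 shift [ 1.6 -0.9 70.9] az -0.1
```

Call:
jog_arm([
  {"x": 1,"y": 0,"z": 35,"ax": 0,"ay": 0,"az": 0,"fingers": 30},
  {"x": 0,"y": 0,"z": 36,"ax": 0,"ay": 0,"az": 0,"fingers": 30},
  {"x": 0,"y": 0,"z": 0,"ax": 0,"ay": 0,"az": 0,"fingers": 0},
  {"x": 0,"y": 0,"z": 0,"ax": 0,"ay": 0,"az": 0,"fingers": 0},
  {"x": 0,"y": 0,"z": 0,"ax": 0,"ay": 0,"az": 0,"fingers": 0},
  {"x": 0,"y": 0,"z": 0,"ax": 0,"ay": 0,"az": 0,"fingers": 0},
  {"x": 0,"y": 0,"z": 0,"ax": 0,"ay": 0,"az": 0,"fingers": 0},
  {"x": 0,"y": 0,"z": 0,"ax": 0,"ay": 0,"az": 0,"fingers": 0},
])

```text
t: 17.4
eef_pos: [0.441, 0.1218, 0.185]
tool_rot: [0.001, -0.027, 1.0, 0.0]
contact_force: [-0.7, 0.2, 0.4]
gripper_width: 0.086
grasp_force: 43.7
```

Call:
jog_arm([
  {"x": 0,"y": 0,"z": -20,"ax": 0,"ay": 0,"az": 0,"fingers": 0},
  {"x": 0,"y": 0,"z": -34,"ax": 0,"ay": 0,"az": 0,"fingers": 0},
  {"x": 0,"y": 0,"z": -34,"ax": 0,"ay": 0,"az": 0,"fingers": 0},
  {"x": -2,"y": 32.5,"z": 0,"ax": 0,"ay": 0,"az": 0,"fingers": 0},
  {"x": -2,"y": 32.5,"z": 0,"ax": 0,"ay": 0,"az": 0,"fingers": 0},
  {"x": -2,"y": 33,"z": 0,"ax": 0,"ay": 0,"az": 0,"fingers": 0},
  {"x": -2,"y": 33,"z": 0,"ax": 0,"ay": 0,"az": 0,"fingers": 0},
  {"x": 0,"y": 0,"z": 0,"ax": 0,"ay": 0,"az": 7.5,"fingers": 0},
])

```text
t: 18.2
eef_pos: [0.4413, 0.2583, 0.2728]
tool_rot: [0.001, 0.036, 0.999, 0.002]
contact_force: [-0.0, -0.3, -0.6]
gripper_width: 0.084
grasp_force: 43.5
```

Call:
jog_arm([
  {"x": 0,"y": 0,"z": 0,"ax": 0,"ay": 0,"az": 7.5,"fingers": 0},
  {"x": 0,"y": 0,"z": 0,"ax": 0,"ay": 0,"az": 7.5,"fingers": 0},
  {"x": 0,"y": 0,"z": 0,"ax": 0,"ay": 0,"az": 7.5,"fingers": 0},
  {"x": 0,"y": 0,"z": 0,"ax": 0,"ay": 0,"az": 7.5,"fingers": 0},
  {"x": 0,"y": 0,"z": 0,"ax": 0,"ay": 0,"az": 7.5,"fingers": 0},
  {"x": 0,"y": 0,"z": 0,"ax": 0,"ay": 0,"az": 7.5,"fingers": 0},
  {"x": 0,"y": 0,"z": 0,"ax": 0,"ay": 0,"az": 7.5,"fingers": 0},
  {"x": 0,"y": 0,"z": 0,"ax": 0,"ay": 0,"az": 7.5,"fingers": 0},
])

```text
t: 19.0
eef_pos: [0.4422, 0.2531, 0.2728]
tool_rot: [0.0, 0.536, 0.844, 0.001]
contact_force: [0.4, -0.7, -0.1]
gripper_width: 0.085
grasp_force: 43.5
```

Call:
jog_arm([
  {"x": 0,"y": 0,"z": 0,"ax": 0,"ay": 0,"az": 7.5,"fingers": 0},
  {"x": 0,"y": 0,"z": 0,"ax": 0,"ay": 0,"az": 7.5,"fingers": 0},
  {"x": 0,"y": 0,"z": 0,"ax": 0,"ay": 0,"az": 7.5,"fingers": 0},
  {"x": 0,"y": 0,"z": 0,"ax": 0,"ay": 0,"az": 0,"fingers": 0},
  {"x": 0,"y": 0,"z": 0,"ax": 0,"ay": 0,"az": 0,"fingers": 0},
  {"x": 0,"y": 0,"z": 0,"ax": 0,"ay": 0,"az": 0,"fingers": 0},
  {"x": 0,"y": 0,"z": 0,"ax": 0,"ay": 0,"az": 0,"fingers": 0},
  {"x": 0,"y": 0,"z": 0,"ax": 0,"ay": 0,"az": 0,"fingers": 0},
])

```text
t: 19.8
eef_pos: [0.4416, 0.2528, 0.2723]
tool_rot: [-0.0, 0.688, 0.726, 0.0]
contact_force: [0.5, -0.0, 0.3]
gripper_width: 0.082
grasp_force: 43.5
```

Run:
```python
from h import *
go(.4435,.2527,.268,93);go(.568,.2608,.268,93)
```

```text
t 19.8 at [0.4416 0.2528 0.2723] phi 93.1 shift [-0.2  1.9  4.3] az 0.1
t 19.8 at [0.4416 0.2528 0.2723] phi 93.1 shift [  1.1 126.6   4.3] az 0.1
```

Call:
jog_arm([
  {"x": 0,"y": 18,"z": 4,"ax": 0,"ay": 0,"az": 0,"fingers": 0},
  {"x": 0.5,"y": 18,"z": 0,"ax": 0,"ay": 0,"az": 0,"fingers": 0},
  {"x": 0.5,"y": 18,"z": 0,"ax": 0,"ay": 0,"az": 0,"fingers": 0},
  {"x": 0.5,"y": 18,"z": 0,"ax": 0,"ay": 0,"az": 0,"fingers": 0},
  {"x": 0.5,"y": 18,"z": 0,"ax": 0,"ay": 0,"az": 0,"fingers": 0},
  {"x": 0,"y": 18,"z": 0,"ax": 0,"ay": 0,"az": 0,"fingers": 0},
  {"x": 0,"y": 18,"z": 0,"ax": 0,"ay": 0,"az": 0,"fingers": 0},
  {"x": 0,"y": 0,"z": 0,"ax": 0,"ay": 0,"az": 0,"fingers": 0},
])

```text
t: 20.6
eef_pos: [0.5691, 0.261, 0.2679]
tool_rot: [0.001, 0.688, 0.725, 0.0]
contact_force: [-0.9, -1.6, -0.1]
gripper_width: 0.086
grasp_force: 43.5
```

Call:
jog_arm([
  {"x": 0,"y": 0,"z": 9,"ax": 0,"ay": 0,"az": 0,"fingers": 0},
  {"x": 0,"y": 0,"z": 9,"ax": 0,"ay": 0,"az": 0,"fingers": 0},
  {"x": 0,"y": 0,"z": 1.5,"ax": 0,"ay": 0,"az": 0,"fingers": 0},
  {"x": 0,"y": 0,"z": 1.5,"ax": 0,"ay": 0,"az": 0,"fingers": 0},
  {"x": 0,"y": 0,"z": 1.5,"ax": 0,"ay": 0,"az": 0,"fingers": 0},
  {"x": 0,"y": 0,"z": 0,"ax": 0,"ay": 0,"az": 0,"fingers": 0},
  {"x": 0,"y": 0,"z": 0,"ax": 0,"ay": 0,"az": 0,"fingers": 0},
  {"x": 0,"y": 0,"z": 0,"ax": 0,"ay": 0,"az": 0,"fingers": 0},
])

```text
t: 21.4
eef_pos: [0.5674, 0.2615, 0.2461]
tool_rot: [0.0, 0.688, 0.726, 0.0]
contact_force: [-0.9, -1.3, 1.1]
gripper_width: 0.085
grasp_force: 43.5
```

Call:
jog_arm([
  {"x": 0,"y": 0,"z": 0,"ax": 0,"ay": 0,"az": 0,"fingers": 12},
  {"x": 0,"y": 0,"z": 0,"ax": 0,"ay": 0,"az": 0,"fingers": 22},
  {"x": 0,"y": 0,"z": 0,"ax": 0,"ay": 0,"az": 0,"fingers": 22},
  {"x": 0,"y": 0,"z": -10,"ax": 0,"ay": 0,"az": 0,"fingers": 22},
  {"x": 0,"y": 0,"z": -30,"ax": 0,"ay": 0,"az": 0,"fingers": 22},
  {"x": 0,"y": 0,"z": -40,"ax": 0,"ay": 0,"az": 0,"fingers": 30},
  {"x": -38.5,"y": -27,"z": 0,"ax": 0,"ay": 0,"az": 0,"fingers": 30},
  {"x": -38.5,"y": -27,"z": 0,"ax": 0,"ay": 0,"az": 0,"fingers": 30},
])

```text
t: 22.2
eef_pos: [0.518, 0.1819, 0.3278]
tool_rot: [0.001, 0.687, 0.726, 0.002]
contact_force: [0.5, -1.6, -0.8]
gripper_width: 0.352
grasp_force: 0.0
```

Call:
jog_arm([
  {"x": -38.5,"y": -27,"z": 0,"ax": 0,"ay": 0,"az": 0,"fingers": 30},
  {"x": -38.5,"y": -27,"z": 0,"ax": 0,"ay": 0,"az": 0,"fingers": 30},
  {"x": -38.5,"y": -27,"z": 0,"ax": 0,"ay": 0,"az": 0,"fingers": 30},
  {"x": 0,"y": 0,"z": 0,"ax": 0,"ay": 0,"az": -8,"fingers": 30},
  {"x": 0,"y": 0,"z": 0,"ax": 0,"ay": 0,"az": -8,"fingers": 30},
  {"x": 0,"y": 0,"z": 0,"ax": 0,"ay": 0,"az": -8,"fingers": 30},
  {"x": 0,"y": 0,"z": 0,"ax": 0,"ay": 0,"az": -8,"fingers": 30},
  {"x": 0,"y": 0,"z": 0,"ax": 0,"ay": 0,"az": -8,"fingers": 30},
])

```text
t: 23.0
eef_pos: [0.4429, 0.062, 0.3267]
tool_rot: [0.0, 0.396, 0.918, 0.001]
contact_force: [1.0, 0.4, 0.4]
gripper_width: 0.354
grasp_force: 0.0
```

Call:
jog_arm([
  {"x": 0,"y": 0,"z": 0,"ax": 0,"ay": 0,"az": -8,"fingers": 30},
  {"x": 0,"y": 0,"z": 0,"ax": 0,"ay": 0,"az": -8,"fingers": 30},
  {"x": 0,"y": 0,"z": 0,"ax": 0,"ay": 0,"az": -8,"fingers": 30},
  {"x": 0,"y": 0,"z": 0,"ax": 0,"ay": 0,"az": -8,"fingers": 30},
  {"x": 0,"y": 0,"z": 0,"ax": 0,"ay": 0,"az": -8,"fingers": 30},
  {"x": 0,"y": 0,"z": 0,"ax": 0,"ay": 0,"az": -8,"fingers": 30},
  {"x": 0,"y": 0,"z": 35,"ax": 0,"ay": 0,"az": -2,"fingers": 30},
  {"x": 0,"y": 0,"z": 35,"ax": 0,"ay": 0,"az": 0,"fingers": 30},
])

```text
t: 23.8
eef_pos: [0.4439, 0.0624, 0.2567]
tool_rot: [0.002, -0.027, 1.0, 0.001]
contact_force: [0.4, 0.5, -0.4]
gripper_width: 0.353
grasp_force: 0.0
```

```bash
python3 tab.py w7; python3 -c "
from h import *
go(.443,.061,.186,183)
snap('scene','s7.png')"
```

```text
[ 311  173   14   95 1224] ((440.1689147949219, 61.51702880859375), (62.35031509399414, 7.827552318572998), 2.7196907997131348) near end x 409.07285 471.46347
t 23.9 at [0.4401 0.0615 0.2509] phi -176.9 shift [-3.2 -0.5 64.9] az 0.1
```

Call:
jog_arm([
  {"x": 0,"y": 0,"z": 32,"ax": 0,"ay": 0,"az": 0,"fingers": 30},
  {"x": 0,"y": 0,"z": 33,"ax": 0,"ay": 0,"az": 0,"fingers": 30},
  {"x": 0,"y": 0,"z": 0,"ax": 0,"ay": 0,"az": 0,"fingers": 0},
  {"x": 0,"y": 0,"z": 0,"ax": 0,"ay": 0,"az": 0,"fingers": 0},
  {"x": 0,"y": 0,"z": 0,"ax": 0,"ay": 0,"az": 0,"fingers": 0},
  {"x": 0,"y": 0,"z": 0,"ax": 0,"ay": 0,"az": 0,"fingers": 0},
  {"x": 0,"y": 0,"z": 0,"ax": 0,"ay": 0,"az": 0,"fingers": 0},
  {"x": 0,"y": 0,"z": 0,"ax": 0,"ay": 0,"az": 0,"fingers": 0},
])

```text
t: 24.7
eef_pos: [0.4434, 0.0623, 0.1917]
tool_rot: [0.001, -0.027, 1.0, 0.0]
contact_force: [1.0, -0.5, 2.9]
gripper_width: 0.085
grasp_force: 43.6
```

Call:
jog_arm([
  {"x": 0,"y": 0,"z": -20,"ax": 0,"ay": 0,"az": 0,"fingers": 0},
  {"x": 0,"y": 0,"z": -33,"ax": 0,"ay": 0,"az": 0,"fingers": 0},
  {"x": 0,"y": 0,"z": -34,"ax": 0,"ay": 0,"az": 0,"fingers": 0},
  {"x": -2,"y": 38,"z": 0,"ax": 0,"ay": 0,"az": 0,"fingers": 0},
  {"x": -2,"y": 38,"z": 0,"ax": 0,"ay": 0,"az": 0,"fingers": 0},
  {"x": -2,"y": 38,"z": 0,"ax": 0,"ay": 0,"az": 0,"fingers": 0},
  {"x": -2,"y": 38,"z": 0,"ax": 0,"ay": 0,"az": 0,"fingers": 0},
  {"x": -2,"y": 39,"z": 0,"ax": 0,"ay": 0,"az": 0,"fingers": 0},
])

```text
t: 25.5
eef_pos: [0.4423, 0.2547, 0.278]
tool_rot: [0.0, -0.026, 1.0, 0.0]
contact_force: [0.9, 0.1, -0.1]
gripper_width: 0.086
grasp_force: 43.0
```

Call:
jog_arm([
  {"x": 0,"y": 0,"z": 0,"ax": 0,"ay": 0,"az": 7.5,"fingers": 0},
  {"x": 0,"y": 0,"z": 0,"ax": 0,"ay": 0,"az": 7.5,"fingers": 0},
  {"x": 0,"y": 0,"z": 0,"ax": 0,"ay": 0,"az": 7.5,"fingers": 0},
  {"x": 0,"y": 0,"z": 0,"ax": 0,"ay": 0,"az": 7.5,"fingers": 0},
  {"x": 0,"y": 0,"z": 0,"ax": 0,"ay": 0,"az": 7.5,"fingers": 0},
  {"x": 0,"y": 0,"z": 0,"ax": 0,"ay": 0,"az": 7.5,"fingers": 0},
  {"x": 0,"y": 0,"z": 0,"ax": 0,"ay": 0,"az": 7.5,"fingers": 0},
  {"x": 0,"y": 0,"z": 0,"ax": 0,"ay": 0,"az": 7.5,"fingers": 0},
])

```text
t: 26.3
eef_pos: [0.4424, 0.2533, 0.2779]
tool_rot: [-0.0, 0.479, 0.878, -0.0]
contact_force: [-0.5, 0.4, -1.1]
gripper_width: 0.084
grasp_force: 43.0
```

Call:
jog_arm([
  {"x": 0,"y": 0,"z": 0,"ax": 0,"ay": 0,"az": 7.5,"fingers": 0},
  {"x": 0,"y": 0,"z": 0,"ax": 0,"ay": 0,"az": 7.5,"fingers": 0},
  {"x": 0,"y": 0,"z": 0,"ax": 0,"ay": 0,"az": 7.5,"fingers": 0},
  {"x": 0,"y": 0,"z": 0,"ax": 0,"ay": 0,"az": 7.5,"fingers": 0},
  {"x": 0,"y": 0,"z": 0,"ax": 0,"ay": 0,"az": 0,"fingers": 0},
  {"x": 0,"y": 0,"z": 0,"ax": 0,"ay": 0,"az": 0,"fingers": 0},
  {"x": 0,"y": 0,"z": 0,"ax": 0,"ay": 0,"az": 0,"fingers": 0},
  {"x": 0,"y": 0,"z": 0,"ax": 0,"ay": 0,"az": 0,"fingers": 0},
])

```text
t: 27.1
eef_pos: [0.4425, 0.2534, 0.2778]
tool_rot: [-0.0, 0.687, 0.726, 0.0]
contact_force: [-0.3, 0.6, -1.0]
gripper_width: 0.086
grasp_force: 43.0
```

Run:
```python
from h import *
go(.4435,.2527,.268,93);go(.538,.2589,.268,93)
c=snap('wrist','w8.png'); s=snap('scene','s8.png')
cv2.imwrite('pics/v8.png',np.vstack([cv2.resize(cv2.imread('pics/w8.png'),(480,300)),cv2.resize(cv2.imread('pics/s8.png')[130:330,260:580],(480,300))]))
```

```text
t 27.1 at [0.4425 0.2534 0.2778] phi 93.1 shift [-0.7  0.9  9.8] az 0.1
t 27.1 at [0.4425 0.2534 0.2778] phi 93.1 shift [ 0.3 95.6  9.8] az 0.1
```

View pics/v8.png

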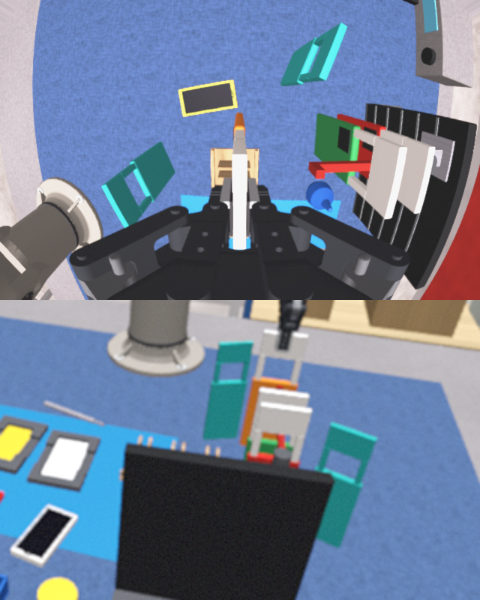

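Cases B and C hang side by side, with tabs at wrist (385,175) and (415,175), and A is held. I'll check A's centring in the grip.

Run:
```python
from h import *
for f,eef,z in [('w8',(.4425,.2534),.2778-.1917+.218),('w4',(.4435,.2527),.2743-.185+.218)]:
    c=load(f); hsv=cv2.cvtColor(c['pixels'],cv2.COLOR_RGB2HSV); m=((hsv[...,1]<45)&(hsv[...,2]>185)).astype(np.uint8)
    m[:, :295]=0; m[:,345:]=0; m[:150]=0
    n,l,s,ce=cv2.connectedComponentsWithStats(m)
    for i in range(1,n):
        if s[i,4]>300:
            w=np.array([onz(c,u+.5,v+.5,z,True)[:2] for v,u in np.argwhere(l==i)],np.float32)*1000
            d=w-np.array(eef)*1000; print(f,s[i],'rel TCP along y',d[:,1].min(),d[:,1].max(),'x',d[:,0].min(),d[:,0].max())
```

```text
w8 [ 307  198   24  135 2413] rel TCP along y -30.580053710937506 35.09356079101562 x -6.502655029296875 5.457275390625
w4 [ 308  180   23  154 2835] rel TCP along y -25.567416381835926 43.87183837890626 x -6.4688720703125 4.511474609375
```

Call:
jog_arm([
  {"x": -1,"y": 12,"z": 5,"ax": 0,"ay": 0,"az": 0,"fingers": 0},
  {"x": 0,"y": 12,"z": 0,"ax": 0,"ay": 0,"az": 0,"fingers": 0},
  {"x": 0,"y": 12,"z": 0,"ax": 0,"ay": 0,"az": 0,"fingers": 0},
  {"x": 0,"y": 12,"z": 0,"ax": 0,"ay": 0,"az": 0,"fingers": 0},
  {"x": 0,"y": 12,"z": 0,"ax": 0,"ay": 0,"az": 0,"fingers": 0},
  {"x": 0,"y": 12,"z": 0,"ax": 0,"ay": 0,"az": 0,"fingers": 0},
  {"x": 0,"y": 12,"z": 0,"ax": 0,"ay": 0,"az": 0,"fingers": 0},
  {"x": 0,"y": 11,"z": 0,"ax": 0,"ay": 0,"az": 0,"fingers": 0},
])

```text
t: 28.0
eef_pos: [0.5386, 0.2575, 0.2727]
tool_rot: [0.0, 0.688, 0.726, -0.0]
contact_force: [0.5, 0.3, -0.5]
gripper_width: 0.084
grasp_force: 43.0
```

Call:
jog_arm([
  {"x": 0,"y": 0,"z": 0,"ax": 0,"ay": 0,"az": 0,"fingers": 0},
  {"x": 0,"y": 0,"z": 8,"ax": 0,"ay": 0,"az": 0,"fingers": 0},
  {"x": 0,"y": 0,"z": 8,"ax": 0,"ay": 0,"az": 0,"fingers": 0},
  {"x": 0,"y": 0,"z": 1.5,"ax": 0,"ay": 0,"az": 0,"fingers": 0},
  {"x": 0,"y": 0,"z": 1.5,"ax": 0,"ay": 0,"az": 0,"fingers": 0},
  {"x": 0,"y": 0,"z": 1,"ax": 0,"ay": 0,"az": 0,"fingers": 0},
  {"x": 0,"y": 0,"z": 0,"ax": 0,"ay": 0,"az": 0,"fingers": 0},
  {"x": 0,"y": 0,"z": 0,"ax": 0,"ay": 0,"az": 0,"fingers": 0},
])

```text
t: 28.8
eef_pos: [0.5376, 0.2575, 0.2531]
tool_rot: [0.0, 0.688, 0.726, 0.0]
contact_force: [0.2, -0.2, -1.2]
gripper_width: 0.086
grasp_force: 43.0
```

Call:
jog_arm([
  {"x": 0,"y": 0,"z": 1,"ax": 0,"ay": 0,"az": 0,"fingers": 0},
  {"x": 0,"y": 0,"z": 1,"ax": 0,"ay": 0,"az": 0,"fingers": 0},
  {"x": 0,"y": 0,"z": 0,"ax": 0,"ay": 0,"az": 0,"fingers": 0},
  {"x": 0,"y": 0,"z": 0,"ax": 0,"ay": 0,"az": 0,"fingers": 11},
  {"x": 0,"y": 0,"z": 0,"ax": 0,"ay": 0,"az": 0,"fingers": 16},
  {"x": 0,"y": 0,"z": 0,"ax": 0,"ay": 0,"az": 0,"fingers": 16},
  {"x": 0,"y": 0,"z": -10,"ax": 0,"ay": 0,"az": 0,"fingers": 16},
  {"x": 0,"y": 0,"z": -30,"ax": 0,"ay": 0,"az": 0,"fingers": 16},
])

```text
t: 29.6
eef_pos: [0.5359, 0.2568, 0.289]
tool_rot: [-0.001, 0.688, 0.726, -0.003]
contact_force: [0.5, 0.3, -0.2]
gripper_width: 0.183
grasp_force: 0.0
```

Call:
jog_arm([
  {"x": 0,"y": 0,"z": -40,"ax": 0,"ay": 0,"az": 0,"fingers": 30},
  {"x": -45,"y": -10,"z": 0,"ax": 0,"ay": 0,"az": 0,"fingers": 60},
  {"x": -45,"y": -10,"z": 0,"ax": 0,"ay": 0,"az": 0,"fingers": 85},
  {"x": -45,"y": -10,"z": 0,"ax": 0,"ay": 0,"az": 0,"fingers": 85},
  {"x": -45,"y": 0,"z": 0,"ax": 0,"ay": 0,"az": 0,"fingers": 85},
  {"x": 0,"y": 0,"z": 0,"ax": 0,"ay": 0,"az": 0,"fingers": 85},
  {"x": 0,"y": 0,"z": 0,"ax": 0,"ay": 0,"az": 0,"fingers": 85},
  {"x": 0,"y": 0,"z": 0,"ax": 0,"ay": 0,"az": 0,"fingers": 85},
])

```text
t: 30.4
eef_pos: [0.5172, 0.0774, 0.3311]
tool_rot: [-0.0, 0.687, 0.726, 0.0]
contact_force: [0.7, 0.8, 0.1]
gripper_width: 1.0
grasp_force: 0.0
```

```bash
sed -i "s/c=load('top0')/import sys; c=snap('top',sys.argv[1]+'.png')/; /crop1/d" m0.py; python3 m0.py top9
python3 - <<'E'
from h import *
c=snap('wrist','w9.png'); s=snap('scene','s9.png'); go(.45,.05,.35,180)
t=cv2.imread('pics/top9.png')
cv2.imwrite('pics/v9.png',np.vstack([np.hstack([cv2.resize(cv2.imread('pics/w9.png'),(400,250)),cv2.resize(cv2.imread('pics/s9.png')[150:310,320:576],(400,250))]),cv2.resize(t[60:300,60:480],(800,350)) [:350]]))
E
```

```text
bar 15 centre 630.8 263.7 size 11 5 long axis deg 2.9
caseC 45 centre 452.8 168.9 size 67 5 long axis deg 2.1
caseB 429 centre 439.6 119.7 size 94 25 long axis deg 1.6
caseA none
phoneS 214 centre 382.6 300.4 size 97 48 long axis deg 12.1
phoneM 234 centre 655.1 -49.1 size 116 59 long axis deg 169.4
phoneL 196 centre 650.3 -177.5 size 116 59 long axis deg 0.2
nestS 699 centre 454.7 -193.3 size 105 55 long axis deg 178.7
nestM 914 centre 467.3 -78.1 size 120 64 long axis deg 2.0
nestL 1000 centre 467.3 -320.3 size 128 67 long axis deg 4.6
ball 64 centre 562.5 -381.9 size 23 22 long axis deg 0.2
blower none
board top L/R edges [0.70654423 0.31373762] [0.72183954 0.07681152]
hinge [0.65045997 0.25970806] bar end [0.64255237 0.12432782]
t 30.6 at [0.5171 0.0776 0.3307] phi 93.2 shift [-23.8 -68.5 -19.3] az -86.8
```

View pics/v9.png

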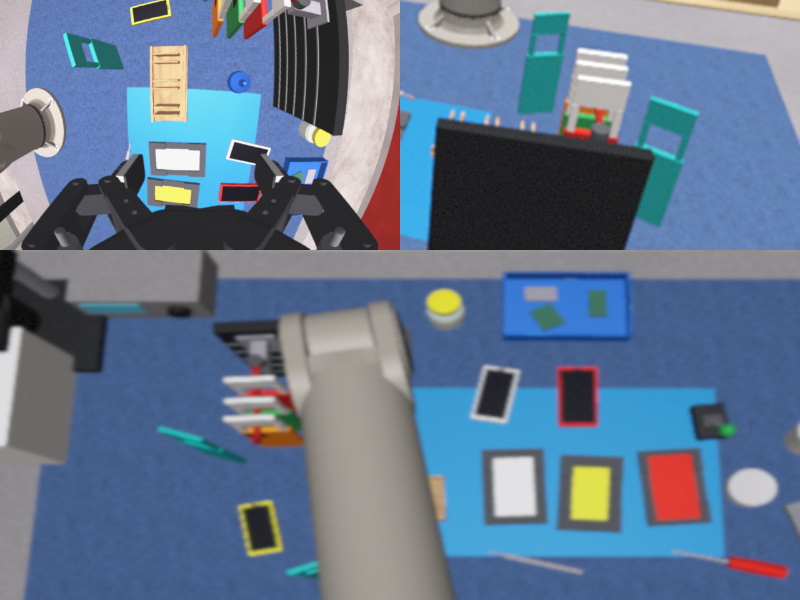

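All three cases hang upright (scene crop tabs at (600,55), (600,72), (605,95)) and the rack is empty. The phones have not moved. I go to hover by phones M and L and measure them.

Call:
jog_arm([
  {"x": -33,"y": 29,"z": 0,"ax": 0,"ay": 0,"az": 0,"fingers": 85},
  {"x": -33,"y": 29,"z": 0,"ax": 0,"ay": 0,"az": 0,"fingers": 85},
  {"x": -33,"y": 29,"z": 0,"ax": 0,"ay": 0,"az": 0,"fingers": 85},
  {"x": -33,"y": 29,"z": 0,"ax": 0,"ay": 0,"az": 0,"fingers": 85},
  {"x": -33,"y": 29,"z": 0,"ax": 0,"ay": 0,"az": 0,"fingers": 85},
  {"x": -33,"y": 29,"z": 0,"ax": 0,"ay": 0,"az": 0,"fingers": 85},
  {"x": 0,"y": 0,"z": 40,"ax": 0,"ay": 0,"az": -8,"fingers": 85},
  {"x": 0,"y": 0,"z": 40,"ax": 0,"ay": 0,"az": -8,"fingers": 85},
])

```text
t: 31.35
eef_pos: [0.703, -0.1132, 0.2499]
tool_rot: [0.001, 0.578, 0.816, 0.0]
contact_force: [0.1, 0.1, -0.6]
gripper_width: 0.994
grasp_force: 0.0
```

Call:
jog_arm([
  {"x": 0,"y": 0,"z": 40,"ax": 0,"ay": 0,"az": -8,"fingers": 85},
  {"x": 0,"y": 0,"z": 20,"ax": 0,"ay": 0,"az": -8,"fingers": 85},
  {"x": 0,"y": 0,"z": 0,"ax": 0,"ay": 0,"az": -8,"fingers": 85},
  {"x": 0,"y": 0,"z": 0,"ax": 0,"ay": 0,"az": -8,"fingers": 85},
  {"x": 0,"y": 0,"z": 0,"ax": 0,"ay": 0,"az": -8,"fingers": 85},
  {"x": 0,"y": 0,"z": 0,"ax": 0,"ay": 0,"az": -8,"fingers": 85},
  {"x": 0,"y": 0,"z": 0,"ax": 0,"ay": 0,"az": -8,"fingers": 85},
  {"x": 0,"y": 0,"z": 0,"ax": 0,"ay": 0,"az": -4,"fingers": 85},
])

```text
t: 32.15
eef_pos: [0.7017, -0.1111, 0.1902]
tool_rot: [-0.0, 0.092, 0.996, 0.0]
contact_force: [0.5, 0.4, -0.5]
gripper_width: 0.989
grasp_force: 0.0
```

```bash
cat > ph.py <<'E'
from h import *
import sys
# world rectangles (mm, deg) seen from the wrist; colour components, each measured on its plane
D=dict(S=(100,50),M=(112,56),L=(124,62)); N=dict(S=(104,54),M=(116,60),L=(128,66))
c=snap('wrist',sys.argv[1]+'.png'); hsv=cv2.cvtColor(c['pixels'],cv2.COLOR_RGB2HSV); H,S,V=[hsv[...,i].astype(int) for i in range(3)]
mk=dict(S=(H>20)&(H<36)&(S>110)&(V>100),M=(S<40)&(V>165),L=((H<8)|(H>172))&(S>140)&(V>80))
for k,m in mk.items():
    n,l,s,_=cv2.connectedComponentsWithStats(m.astype(np.uint8))
    for i in range(1,n):
        if s[i,4]<150: continue
        fr=s[i,4]/(s[i,2]*s[i,3]); pts=np.argwhere(l==i)[:,::-1]
        cs,_=cv2.findContours((l==i).astype(np.uint8),cv2.RETR_EXTERNAL,cv2.CHAIN_APPROX_NONE); q=cs[0][:,0,:]
        for nm,z,dim in (('phone',.012,D[k]),('nest',.005,N[k])):
            w=np.array([onz(c,u+.5,v+.5,z,True)[:2] for u,v in q],np.float32)*1000
            (x,y),(a,b),an=cv2.minAreaRect(w)
            if a<b: a,b,an=b,a,an+90
            an=(an+90)%180-90
            if abs(a-dim[0])<7 and abs(b-dim[1])<7 and (fr>.55)==(nm=='nest') : print(nm+k,np.round([x,y,a,b,an],1),'px',s[i][:4])
E
python3 ph.py w10; python3 -c "
from h import *
go(.655,-.049,.2,169.4)"
```

```text
phoneM [654.5 -47.6 112.3  57.  -10.5] px [343  76  55 107]
nestL [ 463.9 -319.9  126.8   67.7    4.3] px [93  0 52 87]
phoneL [ 6.499e+02 -1.750e+02  1.232e+02  6.230e+01 -2.000e-01] px [213  86  77 122]
t 32.2 at [ 0.7016 -0.1112  0.1903] phi 169.5 shift [57.2 52.7 -9.7] az 0.1
```

Call:
jog_arm([
  {"x": 29,"y": 27,"z": 0,"ax": 0,"ay": 0,"az": 0,"fingers": 85},
  {"x": 29,"y": 27,"z": 0,"ax": 0,"ay": 0,"az": 0,"fingers": 75},
  {"x": 0,"y": 0,"z": 40,"ax": 0,"ay": 0,"az": 0,"fingers": 75},
  {"x": 0,"y": 0,"z": 40,"ax": 0,"ay": 0,"az": 0,"fingers": 75},
  {"x": 0,"y": 0,"z": 40,"ax": 0,"ay": 0,"az": 0,"fingers": 75},
  {"x": 0,"y": 0,"z": 30,"ax": 0,"ay": 0,"az": 0,"fingers": 75},
  {"x": 0,"y": 0,"z": 0,"ax": 0,"ay": 0,"az": 0,"fingers": 75},
  {"x": 0,"y": 0,"z": 0,"ax": 0,"ay": 0,"az": 0,"fingers": 75},
])

```text
t: 33.0
eef_pos: [0.6549, -0.0478, 0.0409]
tool_rot: [-0.0, 0.095, 0.995, -0.0]
contact_force: [0.4, -0.1, 0.4]
gripper_width: 0.879
grasp_force: 0.0
```

Call:
jog_arm([
  {"x": 0,"y": 0,"z": 20,"ax": 0,"ay": 0,"az": 0,"fingers": 75},
  {"x": 0,"y": 0,"z": 20,"ax": 0,"ay": 0,"az": 0,"fingers": 75},
  {"x": 0,"y": 0,"z": 0,"ax": 0,"ay": 0,"az": 0,"fingers": 70},
  {"x": 0,"y": 0,"z": 0,"ax": 0,"ay": 0,"az": 0,"fingers": 65},
  {"x": 0,"y": 0,"z": 0,"ax": 0,"ay": 0,"az": 0,"fingers": 50},
  {"x": 0,"y": 0,"z": 0,"ax": 0,"ay": 0,"az": 0,"fingers": 50},
  {"x": 0,"y": 0,"z": 0,"ax": 0,"ay": 0,"az": 0,"fingers": 50},
  {"x": 0,"y": 0,"z": 0,"ax": 0,"ay": 0,"az": 0,"fingers": 50},
], force=40)

```text
t: 33.8
eef_pos: [0.6564, -0.0484, 0.0034]
tool_rot: [0.002, 0.096, 0.995, 0.0]
contact_force: [-1.7, 0.7, 5.6]
gripper_width: 0.64
grasp_force: 42.0
```

Call:
jog_arm([
  {"x": 0,"y": 0,"z": -10,"ax": 0,"ay": 0,"az": 0,"fingers": 50},
  {"x": 0,"y": 0,"z": -40,"ax": 0,"ay": 0,"az": 0,"fingers": 50},
  {"x": 0,"y": 0,"z": -40,"ax": 0,"ay": 0,"az": 0,"fingers": 50},
  {"x": 30,"y": -36,"z": 0,"ax": 0,"ay": 0,"az": 0,"fingers": 50},
  {"x": 0,"y": 0,"z": 0,"ax": 0,"ay": 0,"az": -6.5,"fingers": 50},
  {"x": 0,"y": 0,"z": 0,"ax": 0,"ay": 0,"az": -6,"fingers": 50},
  {"x": 0,"y": 0,"z": 0,"ax": 0,"ay": 0,"az": 0,"fingers": 50},
  {"x": 0,"y": 0,"z": 0,"ax": 0,"ay": 0,"az": 0,"fingers": 50},
])

```text
t: 34.6
eef_pos: [0.6188, -0.0779, 0.0917]
tool_rot: [0.001, -0.012, 1.0, 0.0]
contact_force: [0.0, 0.2, -1.9]
gripper_width: 0.636
grasp_force: 43.2
```

```bash
python3 ph.py w11; python3 -c "
from h import *
go(.467,-.078,.06,182)"
```

```text
nestL [ 466.2 -320.3  125.    68.     4.5] px [ 47   0  48 114]
t 34.6 at [ 0.6187 -0.0779  0.0914] phi -178.6 shift [151.7   3.6  31.3] az -0.6
```

View pics/w11.png

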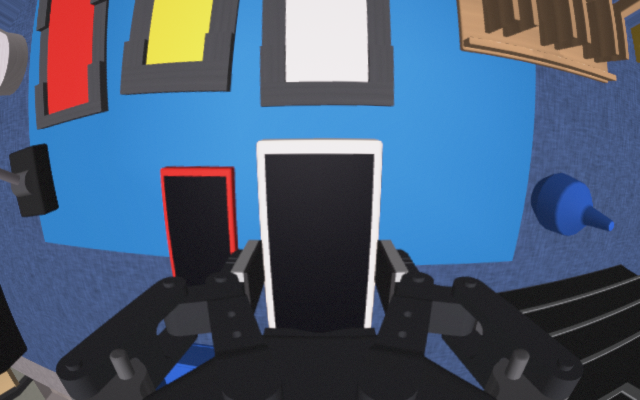

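The white phone is held square (front edge at row 141), but the nests at the top are cut off at row 0. I raise the arm and move back for a full nest view.

Call:
jog_arm([
  {"x": 10,"y": -24,"z": -40,"ax": 0,"ay": 0,"az": 0,"fingers": 50},
  {"x": 10,"y": -24,"z": -40,"ax": 0,"ay": 0,"az": 0,"fingers": 50},
  {"x": 10,"y": -24,"z": -40,"ax": 0,"ay": 0,"az": 0,"fingers": 50},
  {"x": 0,"y": 0,"z": -40,"ax": 0,"ay": 0,"az": 0,"fingers": 50},
  {"x": 0,"y": 0,"z": 0,"ax": 0,"ay": 0,"az": 0,"fingers": 50},
  {"x": 0,"y": 0,"z": 0,"ax": 0,"ay": 0,"az": 0,"fingers": 50},
  {"x": 0,"y": 0,"z": 0,"ax": 0,"ay": 0,"az": 0,"fingers": 50},
  {"x": 0,"y": 0,"z": 0,"ax": 0,"ay": 0,"az": 0,"fingers": 50},
])

```text
t: 35.45
eef_pos: [0.5895, -0.1499, 0.2489]
tool_rot: [-0.002, -0.014, 1.0, 0.0]
contact_force: [-0.4, -0.1, -1.5]
gripper_width: 0.636
grasp_force: 43.6
```

```bash
python3 ph.py w12; python3 -c "
from h import *
go(.467,-.078,.06,182)
c=load('w11')
for p in [(260,142),(320,141),(380,141)]: print(onz(c,*p,.1000,True))"
```

```text
nestS [ 451.8 -191.5  105.7   55.5   -3. ] px [263  25  51  83]
phoneS [382.2 302.3  98.5  55.5  12.5] px [580  40  27  58]
nestM [465.5 -75.4 117.4  60.6   1.7] px [357  35  48  91]
nestL [ 465.5 -319.3  129.5   67.7    4.6] px [168  30  49 100]
t 35.5 at [ 0.5897 -0.1501  0.249 ] phi -178.4 shift [120.   75.4 189.4] az -0.4
[ 0.56193538 -0.10534338  0.1       ]
[ 0.5611582  -0.07885568  0.1       ]
[ 0.56014812 -0.05235937  0.1       ]
```

Call:
jog_arm([
  {"x": -6,"y": 36,"z": 20,"ax": 0,"ay": 0,"az": 0,"fingers": 50},
  {"x": -6,"y": 37,"z": 40,"ax": 0,"ay": 0,"az": 0,"fingers": 50},
  {"x": 0,"y": 0,"z": 20,"ax": 0,"ay": 0,"az": 0,"fingers": 50},
  {"x": 0,"y": 0,"z": 0,"ax": 0,"ay": 0,"az": 0,"fingers": 50},
  {"x": 0,"y": 0,"z": 0,"ax": 0,"ay": 0,"az": 0,"fingers": 50},
  {"x": 0,"y": 0,"z": 0,"ax": 0,"ay": 0,"az": 0,"fingers": 50},
  {"x": 0,"y": 0,"z": 0,"ax": 0,"ay": 0,"az": 0,"fingers": 50},
  {"x": 0,"y": 0,"z": 0,"ax": 0,"ay": 0,"az": 0,"fingers": 50},
])

```text
t: 36.3
eef_pos: [0.6005, -0.0815, 0.1754]
tool_rot: [0.001, -0.013, 1.0, -0.0]
contact_force: [0.1, 0.1, -1.1]
gripper_width: 0.636
grasp_force: 43.6
```

```bash
python3 ph.py w13
cat > held.py <<'E'
from h import *
import sys
# front edge and sides of the held phone in picture f, in the tool frame (mm); dz = phone bottom above TCP
f,k,dz=sys.argv[1],sys.argv[2],float(sys.argv[3]); c=load(f); o,M=st()
hsv=cv2.cvtColor(c['pixels'],cv2.COLOR_RGB2HSV); H,S,V=[hsv[...,i].astype(int) for i in range(3)]
m=dict(S=(H>20)&(H<36)&(S>110)&(V>100),M=(S<40)&(V>150),L=((H<8)|(H>172))&(S>140)&(V>80))[k]
m[:100]=0; n,l,s,_=cv2.connectedComponentsWithStats(m.astype(np.uint8))
i=min((i for i in range(1,n) if s[i,4]>300),key=lambda i:abs(s[i,0]+s[i,2]/2-320)); print(s[i])
z=o['eef_pos'][2]+dz+.012
w=np.array([M.T@(onz(c,u+.5,v+.5,z,True)-o['eef_pos'])*1000 for v,u in np.argwhere(l==i)])
fx=np.percentile(w[:,0],99.8); a=w[w[:,0]<fx-12]; a=a[a[:,0]>fx-40]; print('front',fx,'sides',a[:,1].min(),a[:,1].max(),'mid',(a[:,1].min()+a[:,1].max())/2)
E
python3 held.py w13 M -.0034; python3 -c "
from h import *
go(.4655,-.076,.06,181.7)"
```

```text
nestS [ 451.5 -192.1  104.5   55.6   -3. ] px [189   0  56  93]
phoneS [382.5 303.4 100.   53.5  12.5] px [584  10  33  71]
nestM [465.  -75.8 116.7  60.3   1.7] px [298   2  61 109]
nestL [ 465.1 -319.7  129.2   67.6    4.4] px [ 97  13  44 114]
phoneL [ 6.475e+02 -1.748e+02  1.212e+02  6.170e+01 -5.000e-01] px [202 172  58 103]
[ 257  139  125  189 4354]
front 58.35025888007341 sides -27.82319387353412 28.045560087132653 mid 0.1111831067992668
t 36.4 at [ 0.6003 -0.0813  0.1752] phi -178.5 shift [134.8   8.8 115. ] az -0.2
```

Call:
jog_arm([
  {"x": 33,"y": 3,"z": 0,"ax": 0,"ay": 0,"az": 0,"fingers": 50},
  {"x": 33,"y": 2,"z": 0,"ax": 0,"ay": 0,"az": 0,"fingers": 50},
  {"x": 33,"y": 2,"z": 20,"ax": 0,"ay": 0,"az": 0,"fingers": 50},
  {"x": 34,"y": 2,"z": 30,"ax": 0,"ay": 0,"az": 0,"fingers": 50},
  {"x": 0,"y": 0,"z": 40,"ax": 0,"ay": 0,"az": 0,"fingers": 50},
  {"x": 0,"y": 0,"z": 40,"ax": 0,"ay": 0,"az": 0,"fingers": 50},
  {"x": 0,"y": 0,"z": 10,"ax": 0,"ay": 0,"az": 0,"fingers": 50},
  {"x": 0,"y": 0,"z": 0,"ax": 0,"ay": 0,"az": 0,"fingers": 50},
])

```text
t: 37.15
eef_pos: [0.4661, -0.0754, 0.0337]
tool_rot: [-0.001, -0.013, 1.0, 0.0]
contact_force: [-0.4, -0.8, -1.6]
gripper_width: 0.638
grasp_force: 43.6
```

```bash
python3 -c "
from h import *
go(.4672,-.0757,.0085,181.7)"
```

```text
t 37.1 at [ 0.4661 -0.0754  0.0337] phi -178.5 shift [-1.1 -0.3 25.2] az -0.2
```

Call:
jog_arm([
  {"x": -1,"y": 0,"z": 8,"ax": 0,"ay": 0,"az": 0,"fingers": 50},
  {"x": 0,"y": 0,"z": 5,"ax": 0,"ay": 0,"az": 0,"fingers": 50},
  {"x": 0,"y": 0,"z": 3,"ax": 0,"ay": 0,"az": 0,"fingers": 50},
  {"x": 0,"y": 0,"z": 3,"ax": 0,"ay": 0,"az": 0,"fingers": 50},
  {"x": 0,"y": 0,"z": 3,"ax": 0,"ay": 0,"az": 0,"fingers": 50},
  {"x": 0,"y": 0,"z": 1.5,"ax": 0,"ay": 0,"az": 0,"fingers": 50},
  {"x": 0,"y": 0,"z": 0,"ax": 0,"ay": 0,"az": 0,"fingers": 50},
  {"x": 0,"y": 0,"z": 0,"ax": 0,"ay": 0,"az": 0,"fingers": 50},
])

```text
t: 37.95
eef_pos: [0.4678, -0.0753, 0.0108]
tool_rot: [0.0, -0.014, 1.0, 0.0]
contact_force: [-0.1, -1.3, -2.5]
gripper_width: 0.634
grasp_force: 43.6
```

Call:
jog_arm([
  {"x": 0,"y": 0,"z": 1,"ax": 0,"ay": 0,"az": 0,"fingers": 50},
  {"x": 0,"y": 0,"z": 1,"ax": 0,"ay": 0,"az": 0,"fingers": 50},
  {"x": 0,"y": 0,"z": 0,"ax": 0,"ay": 0,"az": 0,"fingers": 50},
  {"x": 0,"y": 0,"z": 0,"ax": 0,"ay": 0,"az": 0,"fingers": 62},
  {"x": 0,"y": 0,"z": 0,"ax": 0,"ay": 0,"az": 0,"fingers": 70},
  {"x": 0,"y": 0,"z": 0,"ax": 0,"ay": 0,"az": 0,"fingers": 74},
  {"x": 0,"y": 0,"z": 0,"ax": 0,"ay": 0,"az": 0,"fingers": 74},
  {"x": 0,"y": 0,"z": -30,"ax": 0,"ay": 0,"az": 0,"fingers": 74},
])

```text
t: 38.75
eef_pos: [0.4653, -0.075, 0.0367]
tool_rot: [-0.003, -0.014, 1.0, 0.0]
contact_force: [1.1, 0.1, 0.8]
gripper_width: 0.868
grasp_force: 0.0
```

Call:
jog_arm([
  {"x": -28,"y": -12,"z": -40,"ax": 0,"ay": 0,"az": 0,"fingers": 85},
  {"x": -28,"y": -12,"z": -40,"ax": 0,"ay": 0,"az": 0,"fingers": 85},
  {"x": -28,"y": -12,"z": -40,"ax": 0,"ay": 0,"az": 0,"fingers": 85},
  {"x": -45,"y": -15,"z": 0,"ax": 0,"ay": 0,"az": 0,"fingers": 85},
  {"x": -45,"y": -15,"z": 0,"ax": 0,"ay": 0,"az": 0,"fingers": 85},
  {"x": -45,"y": -15,"z": 0,"ax": 0,"ay": 0,"az": 0,"fingers": 85},
  {"x": 0,"y": 0,"z": 0,"ax": 0,"ay": 0,"az": 0,"fingers": 85},
  {"x": 0,"y": 0,"z": 0,"ax": 0,"ay": 0,"az": 0,"fingers": 85},
])

```text
t: 39.55
eef_pos: [0.6884, -0.1504, 0.157]
tool_rot: [-0.001, -0.013, 1.0, 0.0]
contact_force: [0.4, -0.3, -0.5]
gripper_width: 0.996
grasp_force: 0.0
```

```bash
python3 ph.py w14; python3 m0.py top14|grep -E 'phone|nest'; python3 -c "
from h import *
go(.650,-.175,.0,180)"
```

```text
nestS [397.6 324.6 100.1  48.1 -54.5] px [620   0  20  36]
phoneL [ 6.496e+02 -1.752e+02  1.233e+02  6.160e+01 -4.000e-01] px [261  84  67 130]
phoneS 216 centre 382.6 300.4 size 97 48 long axis deg 12.1
phoneM none
phoneL none
nestS 341 centre 449.3 -198.8 size 97 44 long axis deg 175.0
nestM 1110 centre 466.8 -76.9 size 153 98 long axis deg 179.5
nestL 991 centre 467.5 -320.2 size 128 67 long axis deg 4.4
t 39.6 at [ 0.6872 -0.1499  0.1577] phi -178.4 shift [ 37.6 -24.2 157.7] az 1.6
```

Call:
jog_arm([
  {"x": 38.5,"y": -24,"z": 0,"ax": 0,"ay": 0,"az": 0,"fingers": 80},
  {"x": 0,"y": 0,"z": 0,"ax": 0,"ay": 0,"az": 2,"fingers": 80},
  {"x": 0,"y": 0,"z": 40,"ax": 0,"ay": 0,"az": 0,"fingers": 80},
  {"x": 0,"y": 0,"z": 40,"ax": 0,"ay": 0,"az": 0,"fingers": 80},
  {"x": 0,"y": 0,"z": 35,"ax": 0,"ay": 0,"az": 0,"fingers": 80},
  {"x": 0,"y": 0,"z": 0,"ax": 0,"ay": 0,"az": 0,"fingers": 80},
  {"x": 0,"y": 0,"z": 0,"ax": 0,"ay": 0,"az": 0,"fingers": 80},
  {"x": 0,"y": 0,"z": 0,"ax": 0,"ay": 0,"az": 0,"fingers": 80},
])

```text
t: 40.45
eef_pos: [0.6519, -0.1756, 0.0458]
tool_rot: [0.002, 0.004, 1.0, -0.0]
contact_force: [0.4, -1.1, 1.5]
gripper_width: 0.931
grasp_force: 0.0
```

Call:
jog_arm([
  {"x": 1.5,"y": 0,"z": 20,"ax": 0,"ay": 0,"az": 0,"fingers": 80},
  {"x": 0,"y": 0,"z": 20,"ax": 0,"ay": 0,"az": 0,"fingers": 80},
  {"x": 0,"y": 0,"z": 0,"ax": 0,"ay": 0,"az": 0,"fingers": 75},
  {"x": 0,"y": 0,"z": 0,"ax": 0,"ay": 0,"az": 0,"fingers": 70},
  {"x": 0,"y": 0,"z": 0,"ax": 0,"ay": 0,"az": 0,"fingers": 55},
  {"x": 0,"y": 0,"z": 0,"ax": 0,"ay": 0,"az": 0,"fingers": 55},
  {"x": 0,"y": 0,"z": 0,"ax": 0,"ay": 0,"az": 0,"fingers": 55},
  {"x": 0,"y": 0,"z": 0,"ax": 0,"ay": 0,"az": 0,"fingers": 55},
], force=40)

```text
t: 41.25
eef_pos: [0.6505, -0.1757, 0.006]
tool_rot: [0.002, 0.004, 1.0, -0.0]
contact_force: [-2.6, 0.9, 6.8]
gripper_width: 0.69
grasp_force: 41.3
```

Call:
jog_arm([
  {"x": 0,"y": 0,"z": -10,"ax": 0,"ay": 0,"az": 0,"fingers": 55},
  {"x": 0,"y": -10,"z": -40,"ax": 0,"ay": 0,"az": 0,"fingers": 55},
  {"x": 0,"y": -15,"z": -40,"ax": 0,"ay": 0,"az": 0,"fingers": 55},
  {"x": 5,"y": -20,"z": -40,"ax": 0,"ay": 0,"az": 0,"fingers": 55},
  {"x": 15,"y": -40,"z": 0,"ax": 0,"ay": 0,"az": 0,"fingers": 55},
  {"x": 15,"y": -40,"z": 0,"ax": 0,"ay": 0,"az": 0,"fingers": 55},
  {"x": 0,"y": 0,"z": 0,"ax": 0,"ay": 0,"az": -5,"fingers": 55},
  {"x": 0,"y": 0,"z": 0,"ax": 0,"ay": 0,"az": 0,"fingers": 55},
])

```text
t: 42.05
eef_pos: [0.6123, -0.3022, 0.1346]
tool_rot: [0.001, -0.038, 0.999, -0.001]
contact_force: [-0.2, 0.7, -2.3]
gripper_width: 0.688
grasp_force: 43.5
```

```bash
sleep 0; python3 ph.py w15; python3 held.py w15 L -.0045; python3 -c "
from h import *
go(.4653,-.3195,.0085,184.5)"
```

```text
nestS [ 452.4 -190.3  101.6   56.    -3. ] px [422   0  59  95]
[ 251  129  136  199 4636]
front 64.04991035908121 sides -32.476505693536446 28.611879416831876 mid -1.932313138352285
t 42.1 at [ 0.6132 -0.3001  0.1342] phi -175.6 shift [149.1  -8.  125.5] az -0.1
```

Call:
jog_arm([
  {"x": 0,"y": -15,"z": -40,"ax": 0,"ay": 0,"az": 0,"fingers": 55},
  {"x": 0,"y": 0,"z": 0,"ax": 0,"ay": 0,"az": 0,"fingers": 55},
  {"x": 0,"y": 0,"z": 0,"ax": 0,"ay": 0,"az": 0,"fingers": 55},
  {"x": 0,"y": 0,"z": 0,"ax": 0,"ay": 0,"az": 0,"fingers": 55},
  {"x": 0,"y": 0,"z": 0,"ax": 0,"ay": 0,"az": 0,"fingers": 55},
  {"x": 0,"y": 0,"z": 0,"ax": 0,"ay": 0,"az": 0,"fingers": 55},
  {"x": 0,"y": 0,"z": 0,"ax": 0,"ay": 0,"az": 0,"fingers": 55},
  {"x": 0,"y": 0,"z": 0,"ax": 0,"ay": 0,"az": 0,"fingers": 55},
])

```text
t: 42.9
eef_pos: [0.6142, -0.3147, 0.1728]
tool_rot: [-0.0, -0.04, 0.999, 0.0]
contact_force: [-0.4, -1.3, -2.1]
gripper_width: 0.684
grasp_force: 44.0
```

```bash
python3 ph.py w16; python3 held.py w16 L -.006; python3 -c "
from h import *
go(.4653,-.3195,.0085,184.5)"
```

```text
nestS [ 450.8 -190.   105.1   56.1   -3. ] px [424   0  51  98]
[ 251  129  136  199 4602]
front 62.96661430548389 sides -30.52787689855178 30.990721757685524 mid 0.2314224295668712
t 43.0 at [ 0.6142 -0.3148  0.1729] phi -175.4 shift [148.8   7.1 164.5] az 0.1
```

Call:
jog_arm([
  {"x": 0,"y": 0,"z": -35,"ax": 0,"ay": 0,"az": 0,"fingers": 55},
  {"x": 0,"y": 0,"z": -35,"ax": 0,"ay": 0,"az": 0,"fingers": 55},
  {"x": 0,"y": 0,"z": 0,"ax": 0,"ay": 0,"az": 0,"fingers": 55},
  {"x": 0,"y": 0,"z": 0,"ax": 0,"ay": 0,"az": 0,"fingers": 55},
  {"x": 0,"y": 0,"z": 0,"ax": 0,"ay": 0,"az": 0,"fingers": 55},
  {"x": 0,"y": 0,"z": 0,"ax": 0,"ay": 0,"az": 0,"fingers": 55},
  {"x": 0,"y": 0,"z": 0,"ax": 0,"ay": 0,"az": 0,"fingers": 55},
  {"x": 0,"y": 0,"z": 0,"ax": 0,"ay": 0,"az": 0,"fingers": 55},
])

```text
t: 43.75
eef_pos: [0.614, -0.3147, 0.2423]
tool_rot: [-0.001, -0.04, 0.999, 0.0]
contact_force: [-0.7, 0.9, -2.2]
gripper_width: 0.684
grasp_force: 44.1
```

```bash
python3 ph.py w17;  python3 -c "
from h import *
go(.4663,-.3195,.030,184.5)"
```

```text
nestS [ 451.2 -190.1  105.3   56.1   -3. ] px [403  17  48  85]
phoneM [465.7 -73.  116.7  62.7   1.5] px [484  42  40  88]
phoneM [973.6 369.5 114.6  51.8  55.6] px [575 347  22  20]
nestL [ 464.6 -318.   128.9   67.4    4.6] px [298   7  56 100]
t 43.8 at [ 0.6141 -0.3148  0.2426] phi -175.4 shift [147.5   6.9 212.7] az 0.1
```

Call:
jog_arm([
  {"x": 37,"y": 2,"z": 25,"ax": 0,"ay": 0,"az": 0,"fingers": 55},
  {"x": 37,"y": 2,"z": 25,"ax": 0,"ay": 0,"az": 0,"fingers": 55},
  {"x": 37,"y": 2,"z": 25,"ax": 0,"ay": 0,"az": 0,"fingers": 55},
  {"x": 37,"y": 2,"z": 25,"ax": 0,"ay": 0,"az": 0,"fingers": 55},
  {"x": 0,"y": 0,"z": 40,"ax": 0,"ay": 0,"az": 0,"fingers": 55},
  {"x": 0,"y": 0,"z": 40,"ax": 0,"ay": 0,"az": 0,"fingers": 55},
  {"x": 0,"y": 0,"z": 30,"ax": 0,"ay": 0,"az": 0,"fingers": 55},
  {"x": 0,"y": 0,"z": 0,"ax": 0,"ay": 0,"az": 0,"fingers": 55},
])

```text
t: 44.6
eef_pos: [0.4634, -0.317, 0.0296]
tool_rot: [-0.003, -0.04, 0.999, 0.002]
contact_force: [-0.6, -0.3, -2.1]
gripper_width: 0.685
grasp_force: 44.2
```

Call:
jog_arm([
  {"x": 0,"y": 0,"z": 0,"ax": 0,"ay": 0,"az": 0,"fingers": 55},
  {"x": 0,"y": 0,"z": 0,"ax": 0,"ay": 0,"az": 0,"fingers": 55},
  {"x": 0,"y": 0,"z": 0,"ax": 0,"ay": 0,"az": 0,"fingers": 55},
  {"x": 0,"y": 0,"z": 0,"ax": 0,"ay": 0,"az": 0,"fingers": 55},
  {"x": 0,"y": 0,"z": 0,"ax": 0,"ay": 0,"az": 0,"fingers": 55},
  {"x": 0,"y": 0,"z": 0,"ax": 0,"ay": 0,"az": 0,"fingers": 55},
  {"x": 0,"y": 0,"z": 0,"ax": 0,"ay": 0,"az": 0,"fingers": 55},
  {"x": 0,"y": 0,"z": 0,"ax": 0,"ay": 0,"az": 0,"fingers": 55},
])

```text
t: 45.4
eef_pos: [0.4661, -0.3186, 0.0331]
tool_rot: [-0.0, -0.04, 0.999, 0.0]
contact_force: [-0.3, 0.8, -2.4]
gripper_width: 0.682
grasp_force: 44.3
```

```bash
python3 -c "
from h import *
go(.466,-.3185,.012,184.5)"
```

```text
t 45.4 at [ 0.4661 -0.3186  0.0331] phi -175.5 shift [ 0.   0.1 21.1] az 0.0
```

Call:
jog_arm([
  {"x": 0,"y": 0,"z": 8,"ax": 0,"ay": 0,"az": 0,"fingers": 55},
  {"x": 0,"y": 0,"z": 4,"ax": 0,"ay": 0,"az": 0,"fingers": 55},
  {"x": 0,"y": 0,"z": 3,"ax": 0,"ay": 0,"az": 0,"fingers": 55},
  {"x": 0,"y": 0,"z": 2,"ax": 0,"ay": 0,"az": 0,"fingers": 55},
  {"x": 0,"y": 0,"z": 2,"ax": 0,"ay": 0,"az": 0,"fingers": 55},
  {"x": 0,"y": 0,"z": 0,"ax": 0,"ay": 0,"az": 0,"fingers": 55},
  {"x": 0,"y": 0,"z": 0,"ax": 0,"ay": 0,"az": 0,"fingers": 55},
  {"x": 0,"y": 0,"z": 0,"ax": 0,"ay": 0,"az": 0,"fingers": 55},
])

```text
t: 46.2
eef_pos: [0.4662, -0.3187, 0.0143]
tool_rot: [0.0, -0.04, 0.999, -0.0]
contact_force: [0.4, -0.8, -1.6]
gripper_width: 0.684
grasp_force: 44.3
```

Call:
jog_arm([
  {"x": 0,"y": 0,"z": 1.5,"ax": 0,"ay": 0,"az": 0,"fingers": 55},
  {"x": 0,"y": 0,"z": 1,"ax": 0,"ay": 0,"az": 0,"fingers": 55},
  {"x": 0,"y": 0,"z": 0,"ax": 0,"ay": 0,"az": 0,"fingers": 55},
  {"x": 0,"y": 0,"z": 0,"ax": 0,"ay": 0,"az": 0,"fingers": 68},
  {"x": 0,"y": 0,"z": 0,"ax": 0,"ay": 0,"az": 0,"fingers": 76},
  {"x": 0,"y": 0,"z": 0,"ax": 0,"ay": 0,"az": 0,"fingers": 78},
  {"x": 0,"y": 0,"z": 0,"ax": 0,"ay": 0,"az": 0,"fingers": 78},
  {"x": 0,"y": 0,"z": -30,"ax": 0,"ay": 0,"az": 0,"fingers": 78},
])

```text
t: 47.0
eef_pos: [0.4638, -0.3171, 0.039]
tool_rot: [-0.003, -0.04, 0.999, 0.002]
contact_force: [0.2, 0.7, -0.3]
gripper_width: 0.914
grasp_force: 0.0
```

Call:
jog_arm([
  {"x": -30,"y": 20,"z": -30,"ax": 0,"ay": 0,"az": 0,"fingers": 85},
  {"x": -30,"y": 20,"z": -30,"ax": 0,"ay": 0,"az": 0,"fingers": 85},
  {"x": -30,"y": 20,"z": -30,"ax": 0,"ay": 0,"az": 0,"fingers": 85},
  {"x": -15,"y": 20,"z": -40,"ax": 0,"ay": 0,"az": 0,"fingers": 85},
  {"x": 0,"y": 20,"z": -40,"ax": 0,"ay": 0,"az": 0,"fingers": 85},
  {"x": 0,"y": 0,"z": -40,"ax": 0,"ay": 0,"az": 5,"fingers": 85},
  {"x": 0,"y": 0,"z": -40,"ax": 0,"ay": 0,"az": 5,"fingers": 85},
  {"x": 0,"y": 0,"z": 0,"ax": 0,"ay": 0,"az": 0,"fingers": 85},
])

```text
t: 47.8
eef_pos: [0.5657, -0.2115, 0.2981]
tool_rot: [0.005, 0.049, 0.999, -0.001]
contact_force: [0.9, -0.9, -0.0]
gripper_width: 0.995
grasp_force: 0.0
```

```bash
python3 ph.py w18
python3 - <<'E'
from h import *
c=load('w18'); im=c['pixels'][:,:,::-1]; s=snap('scene','s18.png'); t0=load('top0')
a=cv2.resize(im[0:250,60:560],(800,400)); b=cv2.resize(s['pixels'][170:290,160:400,::-1],(400,200)); 
cv2.imwrite('pics/v18.png',np.vstack([a,np.hstack([b,cv2.resize(s['pixels'][:,:,::-1],(400,200))])]))
for px in [(263,352),(310,342)]:
  for z in (0,.1,.21): print(px,z,onz(t0,px[0]/1.25,px[1]/1.25,z)[:2])
go(.45,.28,.36,192.5)
E
```

```text
nestS [ 452.3 -191.2  105.7   55.2   -3.1] px [305  48  43  75]
phoneL [ 466.  -317.4  128.1   66.8    4.7] px [208  57  60  96]
(263, 352) 0 [0.29494801 0.25982931]
(263, 352) 0.1 [0.29299003 0.23789286]
(263, 352) 0.21 [0.29083625 0.21376276]
(310, 342) 0 [0.31778964 0.15384817]
(310, 342) 0.1 [0.31415207 0.13970475]
(310, 342) 0.21 [0.31015073 0.12414698]
t 47.9 at [ 0.5632 -0.2107  0.2926] phi 174.6 shift [158.7 477.8 -67.9] az -17.9
```

View pics/v18.png

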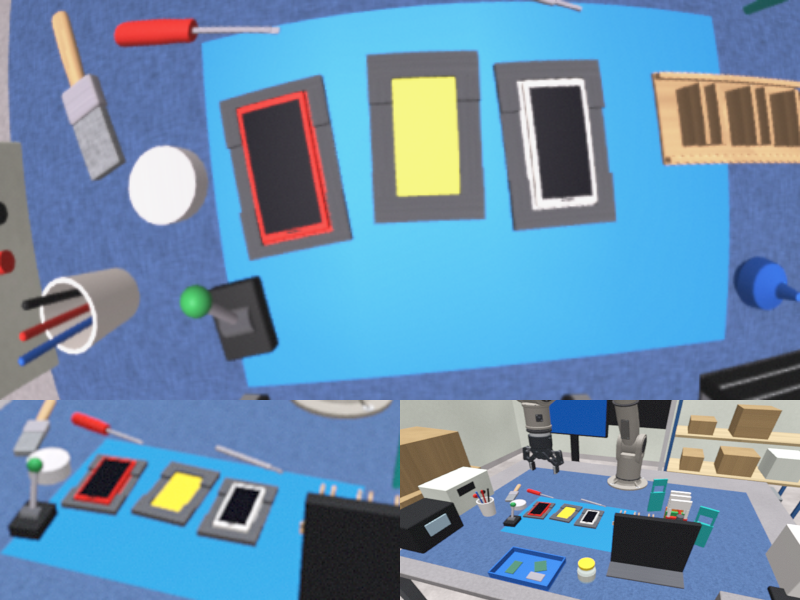

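Phones L (crop (288,165)) and M (crop (560,145)) sit flat in their nests. I go on to phone S.

Call:
jog_arm([
  {"x": 12,"y": 40,"z": -15,"ax": 0,"ay": 0,"az": 0,"fingers": 85},
  {"x": 12,"y": 40,"z": -15,"ax": 0,"ay": 0,"az": 0,"fingers": 85},
  {"x": 12,"y": 40,"z": -15,"ax": 0,"ay": 0,"az": 0,"fingers": 85},
  {"x": 12,"y": 40,"z": -15,"ax": 0,"ay": 0,"az": 0,"fingers": 85},
  {"x": 14,"y": 40,"z": 0,"ax": 0,"ay": 0,"az": 0,"fingers": 85},
  {"x": 14,"y": 40,"z": 0,"ax": 0,"ay": 0,"az": 0,"fingers": 85},
  {"x": 14,"y": 40,"z": 0,"ax": 0,"ay": 0,"az": 0,"fingers": 85},
  {"x": 14,"y": 40,"z": 0,"ax": 0,"ay": 0,"az": 0,"fingers": 85},
])

```text
t: 48.7
eef_pos: [0.4882, 0.119, 0.3499]
tool_rot: [-0.001, 0.047, 0.999, -0.001]
contact_force: [0.7, -0.0, 0.6]
gripper_width: 0.995
grasp_force: 0.0
```

Call:
jog_arm([
  {"x": 14,"y": 40,"z": 0,"ax": 0,"ay": 0,"az": 0,"fingers": 85},
  {"x": 14,"y": 40,"z": 0,"ax": 0,"ay": 0,"az": 0,"fingers": 85},
  {"x": 14,"y": 40,"z": 0,"ax": 0,"ay": 0,"az": 0,"fingers": 85},
  {"x": 13,"y": 38,"z": 0,"ax": 0,"ay": 0,"az": 0,"fingers": 85},
  {"x": 0,"y": 0,"z": 0,"ax": 0,"ay": 0,"az": -8,"fingers": 85},
  {"x": 0,"y": 0,"z": 0,"ax": 0,"ay": 0,"az": -8,"fingers": 85},
  {"x": 0,"y": 0,"z": 0,"ax": 0,"ay": 0,"az": -2,"fingers": 85},
  {"x": 0,"y": 0,"z": 0,"ax": 0,"ay": 0,"az": 0,"fingers": 85},
])

```text
t: 49.5
eef_pos: [0.4493, 0.2798, 0.3497]
tool_rot: [-0.002, -0.11, 0.994, -0.001]
contact_force: [0.4, 0.2, -0.3]
gripper_width: 0.997
grasp_force: 0.0
```

Call:
jog_arm([
  {"x": 0,"y": 0,"z": 30,"ax": 0,"ay": 0,"az": 0,"fingers": 85},
  {"x": 0,"y": 0,"z": 30,"ax": 0,"ay": 0,"az": 0,"fingers": 85},
  {"x": 0,"y": 0,"z": 30,"ax": 0,"ay": 0,"az": 0,"fingers": 85},
  {"x": 0,"y": 0,"z": 0,"ax": 0,"ay": 0,"az": 0,"fingers": 85},
  {"x": 0,"y": 0,"z": 0,"ax": 0,"ay": 0,"az": 0,"fingers": 85},
  {"x": 0,"y": 0,"z": 0,"ax": 0,"ay": 0,"az": 0,"fingers": 85},
  {"x": 0,"y": 0,"z": 0,"ax": 0,"ay": 0,"az": 0,"fingers": 85},
  {"x": 0,"y": 0,"z": 0,"ax": 0,"ay": 0,"az": 0,"fingers": 85},
])

```text
t: 50.3
eef_pos: [0.4505, 0.2807, 0.2628]
tool_rot: [0.001, -0.109, 0.994, 0.001]
contact_force: [0.7, 0.1, 0.1]
gripper_width: 0.997
grasp_force: 0.0
```

```bash
python3 ph.py w19; python3 -c "
from h import *
go(.3822,.3025,.1,192.5)"
```

```text
phoneS [382.4 304.1  99.7  49.5  11.9] px [328  86  41  78]
nestS [ 453.6 -193.6  105.6   58.    -3. ] px [38 91 24 63]
phoneM [465.6 -77.7 117.1  61.8   1.5] px [ 77 100  32  77]
t 50.4 at [0.4503 0.2806 0.2626] phi -167.5 shift [ 62.   36.1 162.5] az 0.0
```

Call:
jog_arm([
  {"x": 31,"y": 19,"z": 0,"ax": 0,"ay": 0,"az": 0.5,"fingers": 85},
  {"x": 31,"y": 19,"z": 0,"ax": 0,"ay": 0,"az": 0,"fingers": 72},
  {"x": 0,"y": 0,"z": 40,"ax": 0,"ay": 0,"az": 0,"fingers": 72},
  {"x": 0,"y": 0,"z": 40,"ax": 0,"ay": 0,"az": 0,"fingers": 72},
  {"x": 0,"y": 0,"z": 40,"ax": 0,"ay": 0,"az": 0,"fingers": 72},
  {"x": 0,"y": 0,"z": 40,"ax": 0,"ay": 0,"az": 0,"fingers": 72},
  {"x": 0,"y": 0,"z": 40,"ax": 0,"ay": 0,"az": 0,"fingers": 72},
  {"x": 0,"y": 0,"z": 0,"ax": 0,"ay": 0,"az": 0,"fingers": 72},
])

```text
t: 51.15
eef_pos: [0.3787, 0.3019, 0.0579]
tool_rot: [-0.004, -0.105, 0.994, -0.003]
contact_force: [-1.5, -0.2, -0.4]
gripper_width: 0.843
grasp_force: 0.0
```

Call:
jog_arm([
  {"x": 0,"y": 0,"z": 0,"ax": 0,"ay": 0,"az": 0,"fingers": 72},
  {"x": 0,"y": 0,"z": 0,"ax": 0,"ay": 0,"az": 0,"fingers": 72},
  {"x": 0,"y": 0,"z": 0,"ax": 0,"ay": 0,"az": 0,"fingers": 72},
  {"x": 0,"y": 0,"z": 0,"ax": 0,"ay": 0,"az": 0,"fingers": 72},
  {"x": 0,"y": 0,"z": 0,"ax": 0,"ay": 0,"az": 0,"fingers": 72},
  {"x": 0,"y": 0,"z": 0,"ax": 0,"ay": 0,"az": 0,"fingers": 72},
  {"x": 0,"y": 0,"z": 0,"ax": 0,"ay": 0,"az": 0,"fingers": 72},
  {"x": 0,"y": 0,"z": 0,"ax": 0,"ay": 0,"az": 0,"fingers": 72},
])

```text
t: 51.95
eef_pos: [0.3812, 0.3042, 0.0616]
tool_rot: [-0.0, -0.105, 0.994, -0.0]
contact_force: [-0.6, 0.3, -0.5]
gripper_width: 0.846
grasp_force: 0.0
```

```bash
python3 -c "
from h import *
go(.3824,.3041,.0045,192)"
```

```text
t 52.0 at [0.3812 0.3042 0.0616] phi -168.0 shift [-1.1 -0.3 57.1] az 0.0
```

Call:
jog_arm([
  {"x": -1,"y": 0,"z": 20,"ax": 0,"ay": 0,"az": 0,"fingers": 70},
  {"x": 0,"y": 0,"z": 20,"ax": 0,"ay": 0,"az": 0,"fingers": 70},
  {"x": 0,"y": 0,"z": 16,"ax": 0,"ay": 0,"az": 0,"fingers": 68},
  {"x": 0,"y": 0,"z": 0,"ax": 0,"ay": 0,"az": 0,"fingers": 60},
  {"x": 0,"y": 0,"z": 0,"ax": 0,"ay": 0,"az": 0,"fingers": 45},
  {"x": 0,"y": 0,"z": 0,"ax": 0,"ay": 0,"az": 0,"fingers": 44},
  {"x": 0,"y": 0,"z": 0,"ax": 0,"ay": 0,"az": 0,"fingers": 44},
  {"x": 0,"y": 0,"z": 0,"ax": 0,"ay": 0,"az": 0,"fingers": 44},
], force=40)

```text
t: 52.75
eef_pos: [0.3826, 0.3046, 0.0062]
tool_rot: [0.0, -0.105, 0.994, 0.0]
contact_force: [-0.6, -0.3, -2.1]
gripper_width: 0.564
grasp_force: 41.4
```

Call:
jog_arm([
  {"x": 0,"y": 0,"z": -10,"ax": 0,"ay": 0,"az": 0,"fingers": 44},
  {"x": 0,"y": 0,"z": -40,"ax": 0,"ay": 0,"az": 0,"fingers": 44},
  {"x": 0,"y": 0,"z": -45,"ax": 0,"ay": 0,"az": 0,"fingers": 44},
  {"x": 0,"y": 0,"z": -45,"ax": 0,"ay": 0,"az": 0,"fingers": 44},
  {"x": 0,"y": 0,"z": -45,"ax": 0,"ay": 0,"az": 0,"fingers": 44},
  {"x": 0,"y": 0,"z": -45,"ax": 0,"ay": 0,"az": 0,"fingers": 44},
  {"x": 0,"y": 0,"z": -40,"ax": 0,"ay": 0,"az": 7.5,"fingers": 44},
  {"x": 0,"y": 0,"z": -40,"ax": 0,"ay": 0,"az": 7.5,"fingers": 44},
])

```text
t: 53.55
eef_pos: [0.3816, 0.3039, 0.3184]
tool_rot: [0.0, 0.028, 1.0, 0.0]
contact_force: [1.0, 0.7, -1.4]
gripper_width: 0.568
grasp_force: 42.3
```

```bash
python3 -c "
from h import *
go(.60,-.19,.25,177)"
```

```text
t 53.5 at [0.3816 0.3039 0.3184] phi 176.8 shift [-245.9 -480.8   68.2] az -0.2
```

Call:
jog_arm([
  {"x": -10,"y": -40,"z": 0,"ax": 0,"ay": 0,"az": 0,"fingers": 44},
  {"x": -10,"y": -40,"z": 0,"ax": 0,"ay": 0,"az": 0,"fingers": 44},
  {"x": -10,"y": -40,"z": 0,"ax": 0,"ay": 0,"az": 0,"fingers": 44},
  {"x": -20,"y": -40,"z": 0,"ax": 0,"ay": 0,"az": 0,"fingers": 44},
  {"x": -20,"y": -40,"z": 0,"ax": 0,"ay": 0,"az": 0,"fingers": 44},
  {"x": -20,"y": -40,"z": 0,"ax": 0,"ay": 0,"az": 0,"fingers": 44},
  {"x": -25,"y": -40,"z": 0,"ax": 0,"ay": 0,"az": 0,"fingers": 44},
  {"x": -25,"y": -40,"z": 0,"ax": 0,"ay": 0,"az": 0,"fingers": 44},
])

```text
t: 54.35
eef_pos: [0.5055, -0.024, 0.3166]
tool_rot: [0.0, 0.026, 1.0, 0.0]
contact_force: [0.6, 1.0, -0.8]
gripper_width: 0.564
grasp_force: 42.3
```

Call:
jog_arm([
  {"x": -26,"y": -40,"z": 0,"ax": 0,"ay": 0,"az": 0,"fingers": 44},
  {"x": -26,"y": -40,"z": 0,"ax": 0,"ay": 0,"az": 0,"fingers": 44},
  {"x": -27,"y": -40,"z": 10,"ax": 0,"ay": 0,"az": 0,"fingers": 44},
  {"x": -27,"y": -40,"z": 10,"ax": 0,"ay": 0,"az": 0,"fingers": 44},
  {"x": 0,"y": 0,"z": 40,"ax": 0,"ay": 0,"az": 0,"fingers": 44},
  {"x": 0,"y": 0,"z": 40,"ax": 0,"ay": 0,"az": 0,"fingers": 44},
  {"x": 0,"y": 0,"z": 20,"ax": 0,"ay": 0,"az": 0,"fingers": 44},
  {"x": 0,"y": 0,"z": 0,"ax": 0,"ay": 0,"az": 0,"fingers": 44},
])

```text
t: 55.15
eef_pos: [0.6006, -0.1866, 0.1926]
tool_rot: [-0.003, 0.026, 1.0, 0.001]
contact_force: [-0.1, -0.5, -1.4]
gripper_width: 0.56
grasp_force: 42.3
```

Call:
jog_arm([
  {"x": 0,"y": 0,"z": 0,"ax": 0,"ay": 0,"az": 0,"fingers": 44},
  {"x": 0,"y": 0,"z": 0,"ax": 0,"ay": 0,"az": 0,"fingers": 44},
  {"x": 0,"y": 0,"z": 0,"ax": 0,"ay": 0,"az": 0,"fingers": 44},
  {"x": 0,"y": 0,"z": 0,"ax": 0,"ay": 0,"az": 0,"fingers": 44},
  {"x": 0,"y": 0,"z": 0,"ax": 0,"ay": 0,"az": 0,"fingers": 44},
  {"x": 0,"y": 0,"z": 0,"ax": 0,"ay": 0,"az": 0,"fingers": 44},
  {"x": 0,"y": 0,"z": 0,"ax": 0,"ay": 0,"az": 0,"fingers": 44},
  {"x": 0,"y": 0,"z": 0,"ax": 0,"ay": 0,"az": 0,"fingers": 44},
])

```text
t: 55.95
eef_pos: [0.6032, -0.1876, 0.1956]
tool_rot: [-0.0, 0.026, 1.0, 0.0]
contact_force: [0.2, 0.6, -2.9]
gripper_width: 0.564
grasp_force: 42.3
```

```bash
python3 ph.py w20; python3 held.py w20 S -.0062; python3 -c "
from h import *
go(.452,-.1915,.033,177)"
```

```text
nestS [ 451.4 -191.7  105.3   54.5   -3.1] px [282   0  52  92]
phoneL [ 465.6 -317.6  128.9   68.5    4.8] px [164  10  65 120]
[ 265  157  109  172 4091]
front 50.14222670633541 sides -24.472496803409708 25.00699545082557 mid 0.2672493237079312
t 56.0 at [ 0.6032 -0.1876  0.1956] phi 177.0 shift [150.8 -11.7 162.6] az 0.0
```

Call:
jog_arm([
  {"x": 38,"y": -3,"z": 15,"ax": 0,"ay": 0,"az": 0,"fingers": 44},
  {"x": 38,"y": -3,"z": 20,"ax": 0,"ay": 0,"az": 0,"fingers": 44},
  {"x": 38,"y": -3,"z": 20,"ax": 0,"ay": 0,"az": 0,"fingers": 44},
  {"x": 37,"y": -3,"z": 20,"ax": 0,"ay": 0,"az": 0,"fingers": 44},
  {"x": 0,"y": 0,"z": 40,"ax": 0,"ay": 0,"az": 0,"fingers": 44},
  {"x": 0,"y": 0,"z": 40,"ax": 0,"ay": 0,"az": 0,"fingers": 44},
  {"x": 0,"y": 0,"z": 8,"ax": 0,"ay": 0,"az": 0,"fingers": 44},
  {"x": 0,"y": 0,"z": 0,"ax": 0,"ay": 0,"az": 0,"fingers": 44},
])

```text
t: 56.8
eef_pos: [0.4512, -0.1916, 0.032]
tool_rot: [-0.001, 0.026, 1.0, 0.0]
contact_force: [-0.7, 0.5, -1.3]
gripper_width: 0.566
grasp_force: 42.4
```

Call:
jog_arm([
  {"x": 0,"y": 0,"z": 0,"ax": 0,"ay": 0,"az": 0,"fingers": 44},
  {"x": 0,"y": 0,"z": 0,"ax": 0,"ay": 0,"az": 0,"fingers": 44},
  {"x": 0,"y": 0,"z": 0,"ax": 0,"ay": 0,"az": 0,"fingers": 44},
  {"x": 0,"y": 0,"z": 0,"ax": 0,"ay": 0,"az": 0,"fingers": 44},
  {"x": 0,"y": 0,"z": 0,"ax": 0,"ay": 0,"az": 0,"fingers": 44},
  {"x": 0,"y": 0,"z": 0,"ax": 0,"ay": 0,"az": 0,"fingers": 44},
  {"x": 0,"y": 0,"z": 0,"ax": 0,"ay": 0,"az": 0,"fingers": 44},
  {"x": 0,"y": 0,"z": 0,"ax": 0,"ay": 0,"az": 0,"fingers": 44},
])

```text
t: 57.6
eef_pos: [0.4518, -0.1918, 0.0326]
tool_rot: [-0.0, 0.026, 1.0, 0.0]
contact_force: [0.8, 0.6, -1.9]
gripper_width: 0.564
grasp_force: 42.4
```

```bash
python3 -c "
from h import *
go(.4518,-.1917,.012,177)"
```

```text
t 57.6 at [ 0.4518 -0.1918  0.0326] phi 177.1 shift [-0.   0.1 20.6] az 0.1
```

Call:
jog_arm([
  {"x": 0,"y": 0,"z": 8,"ax": 0,"ay": 0,"az": 0,"fingers": 44},
  {"x": 0,"y": 0,"z": 4,"ax": 0,"ay": 0,"az": 0,"fingers": 44},
  {"x": 0,"y": 0,"z": 3,"ax": 0,"ay": 0,"az": 0,"fingers": 44},
  {"x": 0,"y": 0,"z": 2,"ax": 0,"ay": 0,"az": 0,"fingers": 44},
  {"x": 0,"y": 0,"z": 2,"ax": 0,"ay": 0,"az": 0,"fingers": 44},
  {"x": 0,"y": 0,"z": 0,"ax": 0,"ay": 0,"az": 0,"fingers": 44},
  {"x": 0,"y": 0,"z": 0,"ax": 0,"ay": 0,"az": 0,"fingers": 44},
  {"x": 0,"y": 0,"z": 0,"ax": 0,"ay": 0,"az": 0,"fingers": 44},
])

```text
t: 58.4
eef_pos: [0.4519, -0.1918, 0.0138]
tool_rot: [0.0, 0.026, 1.0, -0.0]
contact_force: [0.3, -0.7, -0.8]
gripper_width: 0.563
grasp_force: 42.4
```

Call:
jog_arm([
  {"x": 0,"y": 0,"z": 1.5,"ax": 0,"ay": 0,"az": 0,"fingers": 44},
  {"x": 0,"y": 0,"z": 1,"ax": 0,"ay": 0,"az": 0,"fingers": 44},
  {"x": 0,"y": 0,"z": 0,"ax": 0,"ay": 0,"az": 0,"fingers": 44},
  {"x": 0,"y": 0,"z": 0,"ax": 0,"ay": 0,"az": 0,"fingers": 56},
  {"x": 0,"y": 0,"z": 0,"ax": 0,"ay": 0,"az": 0,"fingers": 66},
  {"x": 0,"y": 0,"z": 0,"ax": 0,"ay": 0,"az": 0,"fingers": 68},
  {"x": 0,"y": 0,"z": 0,"ax": 0,"ay": 0,"az": 0,"fingers": 68},
  {"x": 0,"y": 0,"z": -30,"ax": 0,"ay": 0,"az": 0,"fingers": 68},
])

```text
t: 59.2
eef_pos: [0.4495, -0.1909, 0.039]
tool_rot: [-0.003, 0.026, 1.0, 0.001]
contact_force: [-0.8, 0.1, 0.3]
gripper_width: 0.793
grasp_force: 0.0
```

Call:
jog_arm([
  {"x": -35,"y": 0,"z": -30,"ax": 0,"ay": 0,"az": 0,"fingers": 68},
  {"x": -35,"y": 0,"z": -30,"ax": 0,"ay": 0,"az": 0,"fingers": 60},
  {"x": -35,"y": -15,"z": -30,"ax": 0,"ay": 0,"az": 0,"fingers": 40},
  {"x": -30,"y": -20,"z": -30,"ax": 0,"ay": 0,"az": 0,"fingers": 10},
  {"x": 0,"y": -25,"z": -30,"ax": 0,"ay": 0,"az": 0,"fingers": 0},
  {"x": 0,"y": 0,"z": -25,"ax": 0,"ay": 0,"az": 0,"fingers": 0},
  {"x": 0,"y": 0,"z": 0,"ax": 0,"ay": 0,"az": 0,"fingers": 0},
  {"x": 0,"y": 0,"z": 0,"ax": 0,"ay": 0,"az": 0,"fingers": 0},
])

```text
t: 60.0
eef_pos: [0.5835, -0.2584, 0.2161]
tool_rot: [0.0, 0.026, 1.0, 0.0]
contact_force: [0.4, -0.1, -0.7]
gripper_width: -0.007
grasp_force: 0.0
```

```bash
python3 ph.py w21
python3 - <<'E'
from h import *
c=load('w21'); s=snap('scene','s21.png'); t0=load('top0'); snap('top','top21.png')
a=cv2.resize(c['pixels'][0:280,40:600,::-1],(800,400)); b=cv2.resize(s['pixels'][170:290,160:400,::-1],(400,200))
cv2.imwrite('pics/v21.png',np.vstack([a,np.hstack([b,cv2.resize(s['pixels'][150:310,340:596,::-1],(400,200))])]))
hsv=cv2.cvtColor(c['pixels'],cv2.COLOR_RGB2HSV); m=((hsv[...,0]>50)&(hsv[...,0]<80)&(hsv[...,1]>120)&(hsv[...,2]>60)).astype(np.uint8)
n,l,st_,ce=cv2.connectedComponentsWithStats(m)
for i in range(1,n):
    if st_[i,4]>60: print('green',st_[i],ce[i],onz(c,*ce[i],.092,True))
print('block',onz(t0,541/1.25,222/1.25,.02)[:2],'cup',onz(t0,614/1.25,227/1.25,.09)[:2],onz(t0,603/1.25,243/1.25,.0)[:2])
go(.53,-.382,.085,180)
E
```

```text
phoneS [ 452.5 -191.8  104.9   54.8   -2.8] px [348  19  49  90]
phoneM [466.  -74.7 115.6  58.9   3. ] px [440  31  50  95]
phoneL [ 465.7 -317.7  128.5   66.     4.7] px [227  23  70 117]
green [173 167  26  27 539] [185.79591837 179.65491651] [ 0.56086867 -0.38256327  0.092     ]
block [ 0.59525194 -0.37834153] cup [ 0.56737371 -0.52063215] [ 0.54997705 -0.52648024]
t 60.1 at [ 0.5828 -0.2577  0.2146] phi 177.1 shift [  46.1 -127.   129.6] az -2.9
```

View pics/v21.png

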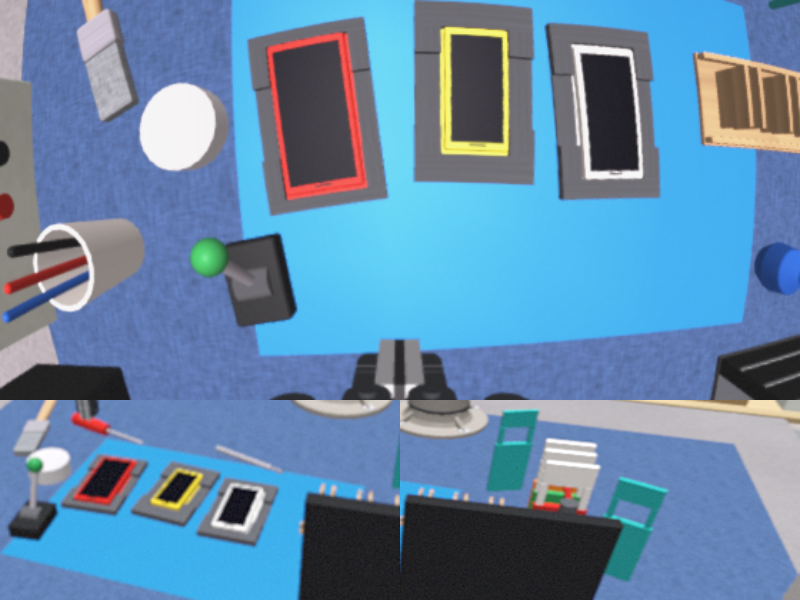

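All three phones lie in their nests, seen in the crop at (318,115), (473,92) and (610,112). The cases still hang and the lever ball is at (208,257), leaning to −x. I'll do a numeric check of the seating, then move behind the ball.

Run:
```python
from h import *
N=dict(S=(451.8,-191.7,-3.1),M=(465.2,-75.7,1.7),L=(465.2,-318.2,4.6))
for f in ('w18','w21'):
    c=load(f); V=c['pixels'].max(2); m=(V<75).astype(np.uint8); n,l,s,ce=cv2.connectedComponentsWithStats(m)
    for i in range(1,n):
        if s[i,4]<800: continue
        q=cv2.findContours((l==i).astype(np.uint8),cv2.RETR_EXTERNAL,cv2.CHAIN_APPROX_NONE)[0][0][:,0,:]
        w=np.array([onz(c,u+.5,v+.5,.017,True)[:2] for u,v in q],np.float32)*1000; r=cv2.minAreaRect(w)
        for k,v in N.items():
            if np.hypot(r[0][0]-v[0],r[0][1]-v[1])<15: print(f,k,np.round(np.array(r[0])-v[:2],1),np.round(r[1],1),round(r[2]%90,1))
```

```text
w18 M [0.3 1.4] [96.7 44.7] 1.6
w18 L [ 0.1 -0.3] [108.7  50.3] 4.7
w21 S [-0.2  1.3] [38.3 84.6] 86.9
w21 L [-0.2 -0.4] [109.4  51.1] 4.2
w21 M [ 1.7 -0.7] [97.5 45.5] 2.5
```

Call:
jog_arm([
  {"x": 12,"y": -32,"z": 0,"ax": 0,"ay": 0,"az": -3,"fingers": 0},
  {"x": 12,"y": -32,"z": 0,"ax": 0,"ay": 0,"az": 0,"fingers": 0},
  {"x": 12,"y": -32,"z": 0,"ax": 0,"ay": 0,"az": 0,"fingers": 0},
  {"x": 12,"y": -30,"z": 0,"ax": 0,"ay": 0,"az": 0,"fingers": 0},
  {"x": 0,"y": 0,"z": 35,"ax": 0,"ay": 0,"az": 0,"fingers": 0},
  {"x": 0,"y": 0,"z": 35,"ax": 0,"ay": 0,"az": 0,"fingers": 0},
  {"x": 0,"y": 0,"z": 0,"ax": 0,"ay": 0,"az": 0,"fingers": 0},
  {"x": 0,"y": 0,"z": 0,"ax": 0,"ay": 0,"az": 0,"fingers": 0},
])

```text
t: 60.95
eef_pos: [0.5337, -0.3833, 0.1455]
tool_rot: [-0.001, -0.001, 1.0, 0.001]
contact_force: [0.7, -0.1, 0.6]
gripper_width: 0.004
grasp_force: 0.0
```

Call:
jog_arm([
  {"x": 8,"y": 0,"z": 0,"ax": 0,"ay": 0,"az": 0,"fingers": 0},
  {"x": 0,"y": 0,"z": 30,"ax": 0,"ay": 0,"az": 0,"fingers": 0},
  {"x": 0,"y": 0,"z": 32,"ax": 0,"ay": 0,"az": 0,"fingers": 0},
  {"x": 0,"y": 0,"z": 0,"ax": 0,"ay": 0,"az": 0,"fingers": 0},
  {"x": -10,"y": 0,"z": 0,"ax": 0,"ay": 0,"az": 0,"fingers": 0},
  {"x": -10,"y": 0,"z": 0,"ax": 0,"ay": 0,"az": 0,"fingers": 0},
  {"x": -10,"y": 0,"z": 0,"ax": 0,"ay": 0,"az": 0,"fingers": 0},
  {"x": -10,"y": 0,"z": 0,"ax": 0,"ay": 0,"az": 0,"fingers": 0},
])

```text
t: 61.75
eef_pos: [0.568, -0.3842, 0.0856]
tool_rot: [0.001, -0.001, 1.0, -0.001]
contact_force: [-1.2, -0.6, 1.1]
gripper_width: -0.003
grasp_force: 0.6
```

Call:
jog_arm([
  {"x": -10,"y": 0,"z": 0,"ax": 0,"ay": 0,"az": 0,"fingers": 0},
  {"x": -10,"y": 0,"z": 0,"ax": 0,"ay": 0,"az": 0,"fingers": 0},
  {"x": -8,"y": 0,"z": 0,"ax": 0,"ay": 0,"az": 0,"fingers": 0},
  {"x": -5,"y": 0,"z": 0,"ax": 0,"ay": 0,"az": 0,"fingers": 0},
  {"x": -3,"y": 0,"z": 0,"ax": 0,"ay": 0,"az": 0,"fingers": 0},
  {"x": 0,"y": 0,"z": 0,"ax": 0,"ay": 0,"az": 0,"fingers": 0},
  {"x": 0,"y": 0,"z": 0,"ax": 0,"ay": 0,"az": 0,"fingers": 0},
  {"x": 0,"y": 0,"z": 0,"ax": 0,"ay": 0,"az": 0,"fingers": 0},
])

```text
t: 62.55
eef_pos: [0.6018, -0.3842, 0.0843]
tool_rot: [0.0, -0.0, 1.0, -0.0]
contact_force: [0.2, -0.3, 0.8]
gripper_width: 0.002
grasp_force: 0.0
```

Call:
jog_arm([
  {"x": -4,"y": 0,"z": 0,"ax": 0,"ay": 0,"az": 0,"fingers": 0},
  {"x": -3,"y": 0,"z": 0,"ax": 0,"ay": 0,"az": 0,"fingers": 0},
  {"x": -3,"y": 0,"z": 0,"ax": 0,"ay": 0,"az": 0,"fingers": 0},
  {"x": -2,"y": 0,"z": 0,"ax": 0,"ay": 0,"az": 0,"fingers": 0},
  {"x": -2,"y": 0,"z": 0,"ax": 0,"ay": 0,"az": 0,"fingers": 0},
  {"x": 0,"y": 0,"z": 0,"ax": 0,"ay": 0,"az": 0,"fingers": 0},
  {"x": 0,"y": 0,"z": 0,"ax": 0,"ay": 0,"az": 0,"fingers": 0},
  {"x": 0,"y": 0,"z": 0,"ax": 0,"ay": 0,"az": 0,"fingers": 0},
])

```text
t: 63.35
eef_pos: [0.6136, -0.3844, 0.0836]
tool_rot: [-0.002, 0.0, 1.0, 0.0]
contact_force: [-6.9, -1.1, 2.1]
gripper_width: -0.002
grasp_force: 3.0
```

Call:
jog_arm([
  {"x": -2,"y": 0,"z": 0,"ax": 0,"ay": 0,"az": 0,"fingers": 0},
  {"x": -1,"y": 0,"z": 0,"ax": 0,"ay": 0,"az": 0,"fingers": 0},
  {"x": 0,"y": 0,"z": 0,"ax": 0,"ay": 0,"az": 0,"fingers": 0},
  {"x": 0,"y": 0,"z": 0,"ax": 0,"ay": 0,"az": 0,"fingers": 0},
  {"x": 0,"y": 0,"z": 0,"ax": 0,"ay": 0,"az": 0,"fingers": 0},
  {"x": 0,"y": 0,"z": 0,"ax": 0,"ay": 0,"az": 0,"fingers": 0},
  {"x": 0,"y": 0,"z": 0,"ax": 0,"ay": 0,"az": 0,"fingers": 0},
  {"x": 0,"y": 0,"z": 0,"ax": 0,"ay": 0,"az": 0,"fingers": 0},
])

```text
t: 64.15
eef_pos: [0.6146, -0.3855, 0.0834]
tool_rot: [-0.004, 0.001, 1.0, 0.0]
contact_force: [-10.1, -1.9, 3.4]
gripper_width: 0.002
grasp_force: 4.7
```

Call:
jog_arm([
  {"x": 15,"y": 0,"z": 0,"ax": 0,"ay": 0,"az": 0,"fingers": 0},
  {"x": 20,"y": 0,"z": 0,"ax": 0,"ay": 0,"az": 0,"fingers": 0},
  {"x": 0,"y": 0,"z": -40,"ax": 0,"ay": 0,"az": 0,"fingers": 0},
  {"x": 0,"y": 0,"z": -45,"ax": 0,"ay": 0,"az": 0,"fingers": 0},
  {"x": 0,"y": 0,"z": -45,"ax": 0,"ay": 0,"az": 0,"fingers": 0},
  {"x": -10,"y": 30,"z": -20,"ax": 0,"ay": 0,"az": 0,"fingers": 0},
  {"x": -10,"y": 40,"z": 0,"ax": 0,"ay": 0,"az": 0,"fingers": 0},
  {"x": 0,"y": 40,"z": 0,"ax": 0,"ay": 0,"az": 0,"fingers": 0},
])

```text
t: 64.95
eef_pos: [0.6061, -0.2725, 0.2357]
tool_rot: [0.002, -0.001, 1.0, -0.0]
contact_force: [1.2, 0.2, -1.0]
gripper_width: 0.003
grasp_force: 0.0
```

```bash
python3 ph.py w22
python3 - <<'E'
from h import *
c=load('w22'); s=snap('scene','s22.png'); t=snap('top','top22.png')
a=cv2.resize(c['pixels'][0:280,40:600,::-1],(800,400)); b=cv2.resize(s['pixels'][170:290,160:400,::-1],(400,200))
cv2.imwrite('pics/v22.png',np.vstack([a,np.hstack([b,cv2.resize(s['pixels'][150:310,340:596,::-1],(400,200))])]))
hsv=cv2.cvtColor(c['pixels'],cv2.COLOR_RGB2HSV); m=((hsv[...,0]>50)&(hsv[...,0]<80)&(hsv[...,1]>120)&(hsv[...,2]>60)).astype(np.uint8)
n,l,st_,ce=cv2.connectedComponentsWithStats(m)
for i in range(1,n):
    if st_[i,4]>60: print('green',st_[i],onz(c,*ce[i],.092,True))
E
```

```text
phoneS [ 452.3 -191.8  104.9   54.9   -2.6] px [363   9  47  86]
phoneL [ 465.6 -317.8  128.6   65.7    4.5] px [251   7  62 108]
green [208 207  24  25 463] [ 0.63513039 -0.37332128  0.092     ]
```

View pics/v22.png

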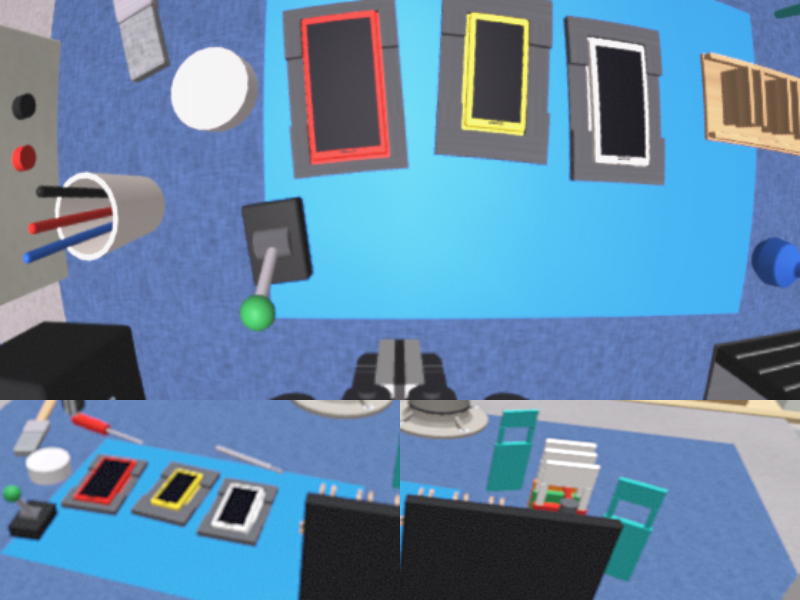

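Run:
```python
from h import *
for f,fish in (('w22',True),('top22',False),('w21',True),('w19',True)):
    c=load(f); m=(c['pixels'].max(2)<75).astype(np.uint8); n,l,s,ce=cv2.connectedComponentsWithStats(m)
    for i in range(1,n):
        if s[i,4]<200: continue
        q=cv2.findContours((l==i).astype(np.uint8),cv2.RETR_EXTERNAL,cv2.CHAIN_APPROX_NONE)[0][0][:,0,:]
        w=np.array([onz(c,u+.5,v+.5,.017,fish)[:2] for u,v in q],np.float32)*1000; r=cv2.minAreaRect(w)
        if 430<r[0][0]<490 and -340<r[0][1]<-50: 
            cr=[np.linalg.norm(a-b) for a,b in zip(cv2.boxPoints(r),np.roll(cv2.boxPoints(r),1,0))]
            print(f,np.round(r[0],1),np.round(r[1],1),round(r[2]%90,1),'L/W',round(max(r[1])-min(r[1]),1))
```

```text
w22 [ 464.8 -319.9] [109.   49.2] 3.1 L/W 59.8
w22 [ 451.6 -190.7] [38.9 85. ] 87.0 L/W 46.1
w22 [467.  -76.3] [97.3 45.2] 2.6 L/W 52.1
top22 [467.5 -80.9] [89.8 36.8] 2.8 L/W 53.0
top22 [ 436.5 -276. ] [213.9  91.8] 70.5 L/W 122.1
w21 [ 451.6 -190.4] [38.3 84.6] 86.9 L/W 46.3
w21 [ 465.  -318.6] [109.4  51.1] 4.2 L/W 58.4
w21 [466.9 -76.4] [97.5 45.5] 2.5 L/W 51.9
w19 [ 466.1 -320.4] [108.   49.4] 5.2 L/W 58.5
w19 [466.5 -75.7] [96.9 43.7] 2.0 L/W 53.2
```

```bash
python3 -c "
from station import bot
print(bot.hand_in())"
```

```text
the job is handed in; nothing more can be done
None
```

I swung the hook out to its stop, hung all three cases on it and seated all three phones in their matching moulds, then pushed the vacuum lever to on; the job is handed in at about 65 s, with no verdict returned.

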